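# Log the connection box and snap its dust cap on

## Task

Check in the connection box: take the wand reader from its stand, hold it still with its nose a few centimetres above the middle of the box's barcode tag for a second and a half, and stand it back in its stand. Then press the narrow dust cap straight down onto the bare stud until it clicks, and keep pressing firmly so that it sits fully home on the flange: finish with your fingers still holding the cap pressed down, not letting go. Leave everything else on the desk where it is.

Things in the scene. Friction and masses are not known exactly. Their poses are not given: they have to be found in the camera images.
- box: Grey connection box fixed to the desk, 110 mm along its x, 210 along its y, lid at 60 mm. Origin: centre of its underside; z up. On the lid, in its frame: bare stud at (0, -60) mm, tag at (-10, 6), a second stud with a cap already fitted (fixed, leave it) at (0, 70), reaching 117 mm above the desk. Three glands stick out 14 mm from its +x side. Turns and shifts from run to run.
- stud_seat (a point): Centre of the top of the steel flange (diameter 48 mm, 68 mm above the desk) under the bare brass stud; axes as the box. Stud 15.5 mm high, 19 mm diameter, tapered to 12 at the top; 4 sprung catch balls, centres 9.5 mm up, 29 mm across. The cap's lip meets them with its rim 14 mm up; the force peaks near 11 mm (7 to 13 N), then drops and the cap snaps down until its rim lands on the flange.
- tag (a point): Centre of the white paper tag with black bars, 40 mm along box x, 34 mm along box y, flat on the box lid 61 mm above the desk, between the two studs; axes as the box.
- cap: Narrow black dust cap, loose, about 40 g, open side down on the desk: skirt 40 mm diameter, 22 mm high, and on it a ribbed round knob to grip, 24 mm diameter, 27 mm high (49 mm in all). Origin: centre of its lower rim; z up through the knob. Hollow from below, 19 mm deep, with an inner lip of 24 mm diameter, 3 mm high, at the rim. Its yaw does not matter.
- wide_cap: Another black cap that does not fit, loose: skirt 62 mm diameter and only 14 mm high, the same 24 mm knob 27 mm high on top. Origin: centre of its underside. It and the narrow cap swap places from run to run. Leave it.
- reader: Grey wand reader, loose, about 120 g, 156 mm long, standing nose down in its stand. Origin: tip of its nose; z runs from the nose up along the wand, so it looks along its own -z. Nose 10 mm diameter at the tip, 20 mm from 12 mm up; shaft 20 mm diameter up to 62 mm; handle 26 mm diameter from 70 to 150 mm above the tip, gripped from above.
- stand: Reader stand fixed to the desk: base disc 90 mm diameter, 6 mm thick, with a tube of 52 mm outer diameter, 50 mm high, and a bore of 25 mm diameter whose floor is 8 mm above the desk. Origin: on the desk under the middle of the bore; z up. The reader's nose rests on the bore's floor.
- mug: White mug, 80 mm diameter, 95 mm high, handle to its +y. Origin: centre of its underside. Leave it.
- remote: Black remote control lying flat, 150 mm along its x, 44 mm wide, 18 mm thick. Origin: centre of its underside. Leave it.
- tape: Roll of black tape lying flat, 90 mm diameter, 19 mm high. Origin: centre of its underside. Leave it.
- marker: Flat highlighter marker, 110 mm along its x, 18 mm wide, 14 mm thick. Origin: centre of its underside. Leave it.
There are look-alikes about, which are no part of the job. What is shaped like the box but orange is not meant.

How it is judged:
On the way, in this order (a step that is already met when the one before it is completed fails the run):
1. the held reader's nose is 15 to 80 mm from the tag and points within 12 mm of its centre (each way), still, for 1 s (x of tag in the frame of reader between -0.012 and 0.012 m and y of tag in the frame of reader between -0.012 and 0.012 m and z of tag in the frame of reader between -0.08 and -0.015 m and angle between reader's own z axis and vertical below 0.6 rad and linear speed of reader below 0.03 m/s and contact force between the fingers and reader above 0.5 N), for 1 s.
2. the reader stands in its stand again, let go (horizontal distance between reader and stand below 0.01 m and z of reader in the frame of stand below 0.014 m and angle between reader's own z axis and vertical below 0.15 rad and contact force between the fingers and reader below 0.1 N), for 0.2 s.
3. the narrow cap has clicked home on the stud and stays pressed with more than 5 N for half a second (horizontal distance between cap and stud_seat below 0.003 m and z of cap in the frame of stud_seat between -0.003 and 0.002 m and angle between cap's own z axis and vertical below 0.08 rad and contact force between cap and box above 5 N and contact force between the fingers and cap above 1 N), for 0.5 s.
At the end, for the whole second after the job is handed in: The narrow cap is home on the bare stud (axis within 3 mm, rim within 2 mm of the flange, tilt under 0.08 rad), held by the fingers and pressed on the box with over 5 N; the reader stands in its stand (within 10 mm of the middle, nose within 6 mm of the floor, tilt under 0.15 rad) (all of step 3 and horizontal distance between reader and stand below 0.01 m and z of reader in the frame of stand below 0.014 m and angle between reader's own z axis and vertical below 0.15 rad); the arm keeps its last pose, push and grip.
It fails at once if the wide cap is moved by more than 30 mm (distance of wide_cap from where it was at the start of the episode above 0.03 m).
It fails at once if the mug is moved by more than 30 mm (distance of mug from where it was at the start of the episode above 0.03 m).
It fails at once if the remote control is moved by more than 30 mm (distance of remote from where it was at the start of the episode above 0.03 m).
It fails at once if the roll of tape is moved by more than 30 mm (distance of tape from where it was at the start of the episode above 0.03 m).
It fails at once if the marker is moved by more than 30 mm (distance of marker from where it was at the start of the episode above 0.03 m).
It also fails if it takes over 72 s, if anything falls off the work surface, if the arm or the gripper's body presses on something with over 40 N, if the wrist force passes 120 N, or if a joint passes its speed limit or range.

## Robot

A 6-joint arm with a two-finger parallel gripper is mounted at the origin on the work surface. World frame = base frame: x ahead of the robot, y to its left, z up, the work surface at z = 0. Lengths are in m, angles in rad, forces in N, time in s.
With the tool pointing down it reaches from about 0.35 to 0.85 m from the base axis. Payload 8.1 kg.
Tool frame: the origin (TCP) lies at the very end of the fingers, on their centre line; the grasp point (between the pads) lies 19 mm behind it (pinch_z is the distance from the TCP to the grasp point, in m); z points along the fingers, y is the direction in which the jaws open and shut (so a half turn about z gives the same grasp; the last joint's range is limited). The gripper opens to 93 mm and grips with 3 to 60 N. Pads are 15 mm wide; open, the fingers measure 128 mm over their backs; the gripper's body (75 mm by 188 mm) begins 65 mm behind the grasp point.
Start: joints at [-1.423, 0.13, 1.488, -0, 1.523, -0.085], TCP at [0.138, -0.584, 0.219] pointing down, gripper open.
Joint ranges: [-2.96, 2.96], [-0.89, 2.26], [0.02, 2.5], [-1.34, 4.48], [0, 2.73], [-2.66, 2.66]. Speed limits (rad/s): [2.39, 2.39, 2.79, 3.14, 3.14, 3.14].

## Interface

Orientations are given as a rotation vector (axis times angle).
In Python, from plant import * gives the robot as it stands.
- The arm moves only by the tool move_arm, never from a script. Its argument "series" is a list of rows, each a list of 7 numbers: the shift along the tool's x, y, z each as a share of 10 cm, from -1 to 1, then the turn, a rotation vector about the tool's x, y, z each as a share of 180 degrees, from -1 to 1, then the opening, from -1 (shut) to 1 (fully open). In form: [[dx, dy, dz, rx, ry, rz, jaw], ...]. A call has 1 to 8 rows; each row is the pose to reach, as a shift and turn from the pose commanded when the call began, along the tool's axes at that moment, turning the shorter way round; what a row does not reach only later rows make up. A row lasts 1/10 s, in which the tool goes at most 50 mm and 8.59 degrees, less where a joint would pass 70% of its speed; a pose out of reach is approached as far as the arm can. A call with a number of a shift or a turn outside -1 to 1 is refused whole. A call with a gripper value outside its range is refused whole. The fingers move at their own pace and stop on an object; "squeeze" is the grip in N (left out, the last holds). Time passes only in rows, so rows that repeat a pose let the fingers close. It gives the time, the measured TCP pose, the force and the opening at its end, in the units of the state.
- read_state(): the state, without advancing time (a new reading comes with each control period).
- read_camera(name): name is "scene" or "top"; returns a dict with "frame" (420x560x3 uint8, red, green, blue), "K" (3x3 intrinsics, pixels), "rvec" (rotation vector, rad) and "tvec" (3), from world to camera coordinates, as OpenCV has them. Camera axes: x right, y down, z forward; pixel columns grow to the right and rows downward; lengths in m; the calibration is good to about 2 mm. A picture is of the moment at which its call begins. There is no depth.
- close_job(): hands the job in, once; it reports no verdict.
The state is a dict: "t": time; "q": joint angles; "dq": joint speeds; "joint_torque": joint torques, N m; "tool_pos": TCP position; "orientation": TCP orientation; "force": force on the tool from outside, world axes, zero at the start; "wrist_torque": the same for the moment, N m; "opening": finger opening in m.
Only numpy, scipy, OpenCV 4.12 (cv2) and the standard library are available. Lean on these libraries where they do the work, as an engineer would, in place of code of your own. Each camera call takes 0.05 s, during which the arm holds its last target.

## Working session

There is one attempt and no reset: what is moved stays moved. The work goes in short steps, Python scripts to look and compute and a tool call to move; the robot and the scene stay as the last step left them, time stands still between calls to the robot, and variables do not carry over. Pictures are saved under pics/ and viewed, and the job is handed in when it is done.

Besides the shell and the picture viewer there is one more tool, called after ">>>" by a JSON object that holds its "fn" and its "kwargs". move_arm: Moves the arm, as the interface text tells. Shift numbers are shares of 10 cm and turn numbers shares of 180 degrees, none past 1 either way. Its arguments: {"type":"object","properties":{"series":{"type":"array","items":{"type":"array","items":{"type":"number"}}},"squeeze":{"type":"number"}},"required":["series"]}

```bash
ls; mkdir -p pics
cat > h.py <<'E'
import numpy as np, cv2
from plant import *
def cam(n):
    c=read_camera(n); return c
def save(c,fn,crop=None,s=1):
    im=c["frame"][:,:,::-1]
    if crop: im=im[crop[1]:crop[3],crop[0]:crop[2]]
    if s!=1: im=cv2.resize(im,None,fx=s,fy=s,interpolation=cv2.INTER_CUBIC)
    cv2.imwrite(fn,im)
def ray(c,u,v,z):
    R,_=cv2.Rodrigues(np.array(c["rvec"],float)); t=np.array(c["tvec"],float).reshape(3)
    o=-R.T@t; d=R.T@np.linalg.inv(c["K"])@np.array([u,v,1.]); 
    return o+d*(z-o[2])/d[2]
def proj(c,p):
    return cv2.projectPoints(np.array(p,float).reshape(-1,3),np.array(c["rvec"],float),np.array(c["tvec"],float),np.array(c["K"],float),None)[0].reshape(-1,2)
E
python3 - <<'E'
from h import *
import pickle
d={}
for n in("scene","top"):
    c=cam(n); d[n]=c; save(c,f"pics/{n}0.png",s=1.4)
    R=cv2.Rodrigues(np.array(c["rvec"],float))[0]; print(n,-R.T@np.array(c["tvec"]).reshape(3),c["K"][0])
pickle.dump(d,open("c0.pkl","wb"))
print(read_state())
E
```

```text
pics
scene [ 1.19989374 -0.02083871  0.65880451] [397.60055396   0.         280.45709009]
top [ 0.15343104 -0.08108023  1.52167263] [494.05091725   0.         273.91317316]
{'t': 0.1, 'q': array([-1.42336475e+00,  1.31072593e-01,  1.48912383e+00,  1.11682135e-05,
        1.52299924e+00, -8.53846751e-02]), 'dq': array([ 0.00044404, -0.00065736, -0.00174382,  0.00097228, -0.00038464,
        0.00095118]), 'joint_torque': array([ 1.80480329e-03, -5.61341715e+01, -4.93094766e+01,  7.70366471e-02,
        2.89390184e-02, -5.91064077e-05]), 'tool_pos': array([ 0.13839366, -0.58331677,  0.2177257 ]), 'orientation': array([-3.11873942e+00, -3.64694552e-01,  6.05596145e-05]), 'force': array([-0.04331356,  0.03769099,  0.83282581]), 'wrist_torque': array([0.00075183, 0.02497074, 0.00801358]), 'opening': 0.09293343301239854}
```

View pics/scene0.png

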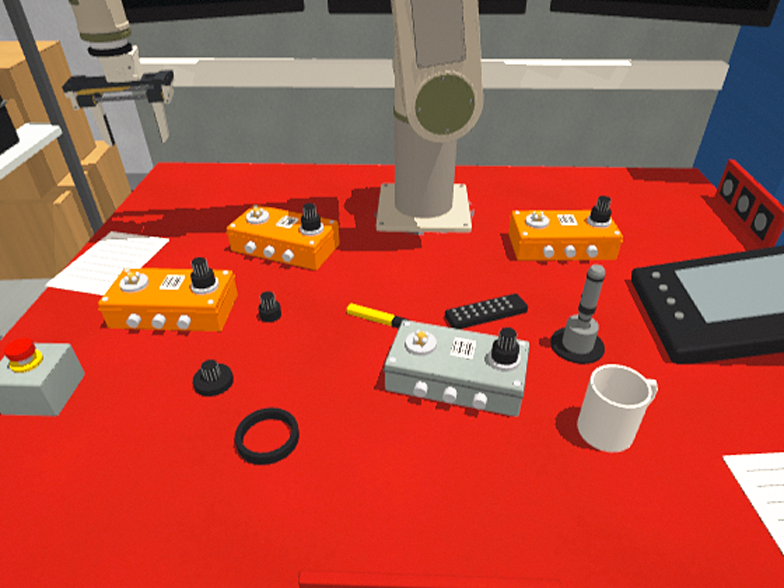

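View pics/top0.png

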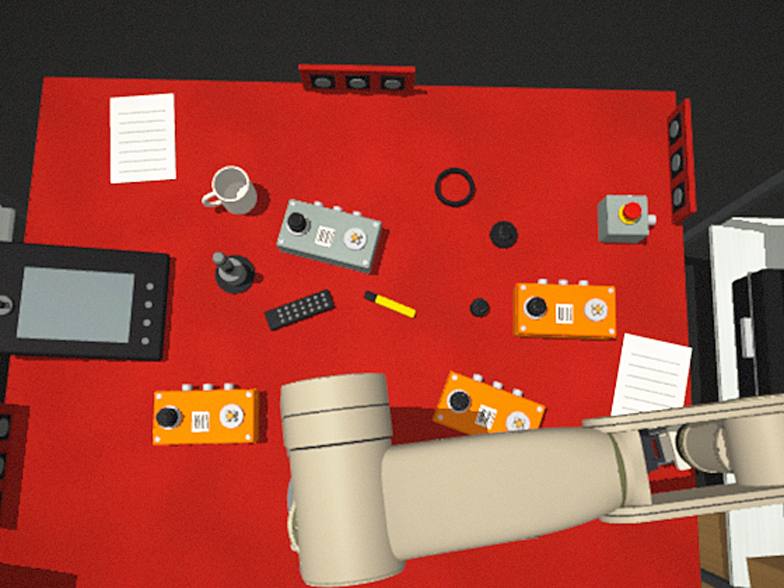

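The grey box is at top (330,235). The reader is in its stand at (233,270), the narrow cap at (480,307), the wide cap at (503,234) and the mug at (232,190). Next: enlarged crops.

Run:
```python
from h import *
import pickle
d=pickle.load(open("c0.pkl","rb"))
def g(n,crop,s): 
    im=d[n]["frame"][:,:,::-1][crop[1]:crop[3],crop[0]:crop[2]]
    return cv2.resize(im,None,fx=s,fy=s,interpolation=cv2.INTER_CUBIC)
cv2.imwrite("pics/tbox.png",g("top",(190,135,290,205),8))
cv2.imwrite("pics/sbox.png",g("scene",(270,225,385,300),6))
cv2.imwrite("pics/treader.png",np.hstack([g("top",(140,165,200,225),6),g("top",(325,200,365,240),9)]))
cv2.imwrite("pics/sreader.png",np.hstack([g("scene",(380,180,450,265),6),g("scene",(175,200,205,235),12)[:, :360][:510] if 0 else cv2.resize(g("scene",(170,195,215,235),8),(360,510)) ]))
```

```text
(no output)
```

View pics/tbox.png

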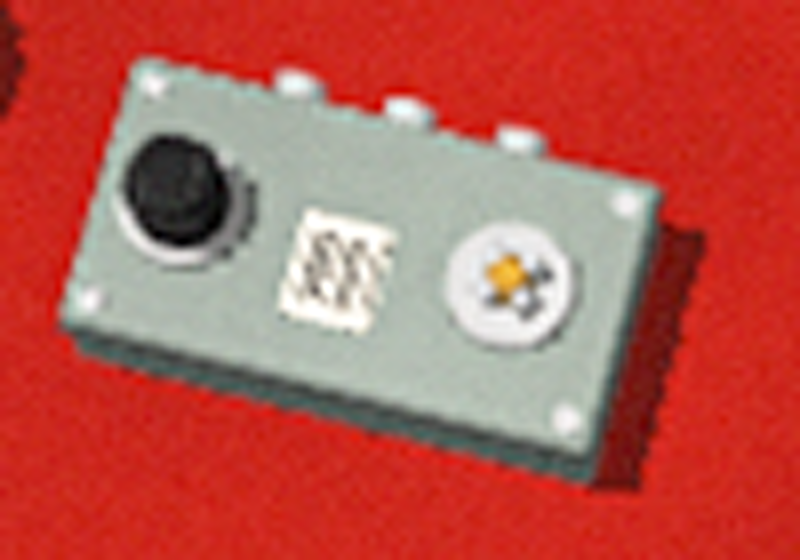

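View pics/sbox.png

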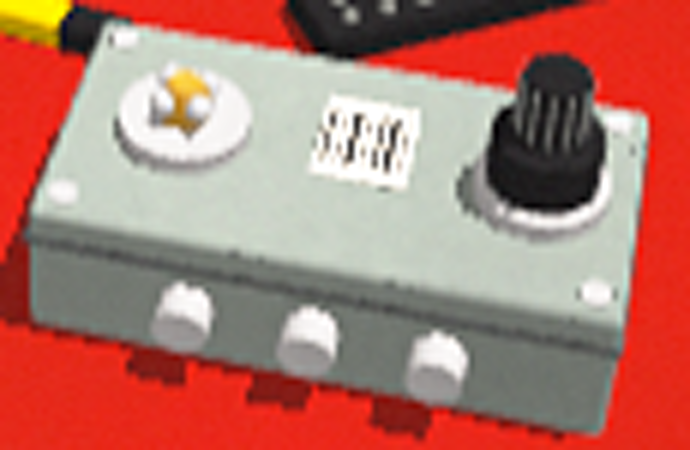

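View pics/treader.png

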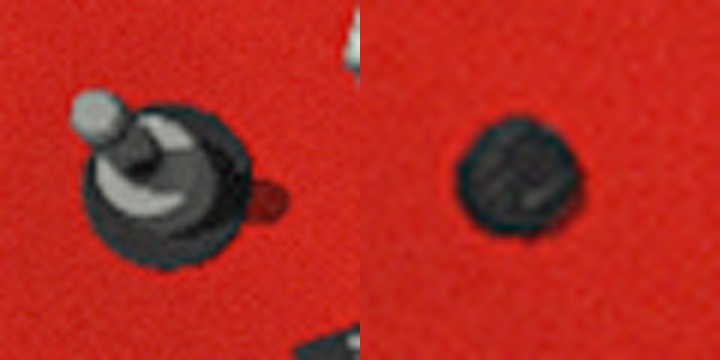

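View pics/sreader.png

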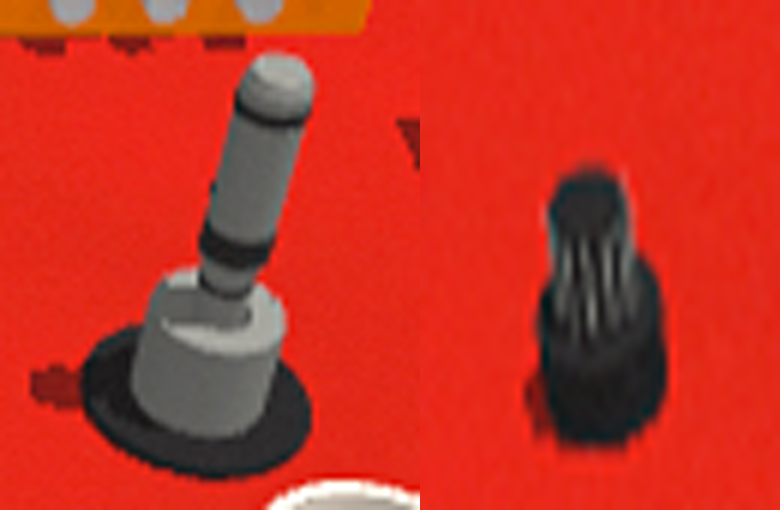

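```bash
cat > fit.py <<'E'
from h import *
import pickle
from scipy.optimize import least_squares
d=pickle.load(open("c0.pkl","rb"))
def px(pts,o,s): return (np.array(pts,float)+.5)/s-.5+np.array(o)
P=np.array([[55,105,60],[55,-105,60],[-55,-105,60],[-55,105,60],[-10,6,61],[0,-60,68]])/1e3
t=px([(137,60),(662,187),(591,457),(62,325),(338,270),(511,286)],(190,135),8)
s=px([(618,330),(30,222),(105,22),(648,112),(367,140),(184,116)],(270,225),6)
def W(b):
    c,sn=np.cos(b[2]),np.sin(b[2]); R=np.array([[c,-sn,0],[sn,c,0],[0,0,1]]); return P@R.T+np.array([b[0],b[1],0])
def res(b,which="ts"):
    r=[]
    if "t" in which:r.append((proj(d["top"],W(b))-t).ravel())
    if "s" in which:r.append((proj(d["scene"],W(b))-s).ravel())
    return np.concatenate(r)
for w in("t","s","ts"):
    f=least_squares(res,[.5,0,0.2],args=(w,)); print(w,f.x,np.round(f.fun.reshape(-1,2),2).tolist()); print(" tag,stud",W(f.x)[4:])
for z in(.068,):
    print("flange",ray(d["top"],*t[5],z),ray(d["scene"],*s[5],z))
print("tag",ray(d["top"],*t[4],.061),ray(d["scene"],*s[4],.061))
# dark-object silhouettes
def circ(x,y,z,r,n=40):
    a=np.linspace(0,2*np.pi,n); return np.c_[x+r*np.cos(a),y+r*np.sin(a),np.full(n,z)]
def model(x,y,cyl,n,S=8):
    m=np.zeros((420*1,560*1),np.uint8); m=None
    polys=[]
    for r,z0,z1 in cyl:
        p=np.vstack([circ(x,y,z0,r),circ(x,y,z1,r)]); polys.append(cv2.convexHull(proj(d[n],p).astype(np.float32)))
    return polys
def mask(polys,crop,S=8):
    x0,y0,x1,y1=crop; m=np.zeros(((y1-y0)*S,(x1-x0)*S),np.uint8)
    for p in polys: cv2.fillPoly(m,[np.round(((p.reshape(-1,2)+.5-np.array([x0,y0]))*S-.5)).astype(np.int32)],255)
    return cv2.resize(m,(x1-x0,y1-y0),interpolation=cv2.INTER_AREA)/255.
def obs(n,crop,inv):
    x0,y0,x1,y1=crop; R=d[n]["frame"][y0:y1,x0:x1].astype(float)
    f=np.clip((R[...,0]-45)/(215-45),0,1); return 1-f
def fitcyl(crops,cyl,x0,show=True):
    out={}
    from scipy.optimize import minimize
    def cost(b,ns):
        return sum(((mask(model(b[0],b[1],cyl,n),crops[n])-obs(n,crops[n],1))**2).sum() for n in ns)
    for ns in(("top",),("scene",),("top","scene")):
        f=minimize(cost,x0,args=(ns,),method="Nelder-Mead",options=dict(initial_simplex=np.array([x0,[x0[0]+.008,x0[1]],[x0[0],x0[1]+.008]]),xatol=1e-4)); print(ns,f.x,f.fun)
    return f.x
if __name__=="__main__":
    cap=[(.020,0,.022),(.012,.022,.049)]
    c0=ray(d["top"],342.5,219.5,.022); print("cap seed",c0)
    fitcyl({"top":(330,205,357,232),"scene":(180,203,204,232)},cap,c0[:2])
    w0=ray(d["top"],503/1.4,234/1.4,.014); print("wide",w0, "mug",ray(d["top"],232/1.4,186/1.4,.095))
    # stand
    disc=px([(169,187)],(140,165),6)[0]; print("stand disc top",ray(d["top"],*disc,.006))
    disc=px([(197,401)],(380,180),6)[0]; print("stand disc scene",ray(d["scene"],*disc,.006))
    u=px([(99,114)],(140,165),6)[0]; v=px([(276,90)],(380,180),6)[0]
    for z in(.15,.155,.16): print(z,ray(d["top"],*u,z),ray(d["scene"],*v,z))
E
python3 fit.py
```

```text
t [ 0.5648959   0.05230164 -0.22293436] [[-0.13, -0.39], [0.13, -0.21], [0.08, -0.06], [-0.45, -0.03], [0.19, 0.62], [0.19, 0.06]]
 tag,stud [[ 0.55646993  0.06036408  0.061     ]
 [ 0.55163036 -0.00621353  0.068     ]]
s [ 0.56873766  0.05053279 -0.22467918] [[1.47, -0.29], [-1.11, -1.19], [-0.63, -0.31], [0.52, 0.16], [-0.22, 0.87], [-0.16, 0.3]]
 tag,stud [[ 0.56032577  0.05860992  0.061     ]
 [ 0.55537005 -0.00795915  0.068     ]]
ts [ 0.56680191  0.05121723 -0.22409919] [[0.28, -1.01], [0.51, -0.76], [0.42, -0.63], [-0.07, -0.67], [0.56, 0.02], [0.56, -0.52], [1.69, -1.02], [-0.73, -1.81], [-0.34, -0.82], [0.69, -0.44], [0.04, 0.27], [0.15, -0.28]]
 tag,stud [[ 0.55838533  0.05928948  0.061     ]
 [ 0.55346822 -0.00728245  0.068     ]]
flange [ 0.55180511 -0.00563728  0.068     ] [ 0.55437937 -0.00760002  0.068     ]
tag [0.55839829 0.06100867 0.061     ] [0.55753542 0.05925727 0.061     ]
cap seed [ 0.4148856  -0.28246631  0.022     ]
('top',) [ 0.41692022 -0.28276005] 6.649084967320261
('scene',) [ 0.41706615 -0.28416982] 10.004855824682814
('top', 'scene') [ 0.41707058 -0.28385256] 18.61749327181853
wide [ 0.5851815  -0.33628625  0.014     ] mug [0.65481128 0.26211097 0.095     ]
stand disc top [0.47967404 0.26394445 0.006     ]
stand disc scene [0.48696166 0.26220349 0.006     ]
0.15 [0.48334834 0.2667175  0.15      ] [0.47530837 0.26558779 0.15      ]
0.155 [0.48214573 0.26544972 0.155     ] [0.48242884 0.26277309 0.155     ]
0.16 [0.48094312 0.26418193 0.16      ] [0.48954931 0.25995839 0.16      ]
```

```bash
cat > fit2.py <<'E'
from fit import *
from scipy.optimize import minimize
def hull(n,c): return cv2.convexHull(proj(d[n],np.vstack(c)).astype(np.float32))
def ob(n,crop):
    x0,y0,x1,y1=crop; f=d[n]["frame"][y0:y1,x0:x1].astype(float)
    return 1-np.clip((f[...,0]-f[...,1]-10)/60,0,1)
def polys(b,n):
    x,y,tx,ty,zo=(*b,0) if len(b)==4 else b
    h=[hull(n,[circ(x,y,0,.045),circ(x,y,.006,.045)]),hull(n,[circ(x,y,.006,.026),circ(x,y,.056 if TUBE else .05,.026)])]
    g=lambda z,r:circ(x+tx*(z-.05),y+ty*(z-.05),z+.008,r)
    h+=[hull(n,[g(.03,.01),g(.066,.01)]),hull(n,[g(.07,.013),g(.15,.013),g(.156,.006)])]
    return h
crops={"top":(145,172,192,212),"scene":(385,185,437,264)}
for TUBE in(0,1):
  for ns in(("top",),("scene",),("top","scene")):
    def cost(b): return sum(((mask(polys(b,n),crops[n])-ob(n,crops[n]))**2).sum() for n in ns)
    x0=np.array([.481,.263,.0,.0]); sx=np.vstack([x0]+[x0+np.eye(4)[i]*[.008,.008,.05,.05][i] for i in range(4)])
    f=minimize(cost,x0,method="Nelder-Mead",options=dict(initial_simplex=sx,xatol=1e-4)); print(TUBE,ns,np.round(f.x,4),f.fun)
E
python3 fit2.py | grep -E "^[01] "
```

```text
0 ('top',) [ 0.4818  0.2658 -0.0137 -0.0078] 24.94406093810073
0 ('scene',) [ 0.4803  0.2632 -0.0011  0.0025] 82.9941032295271
0 ('top', 'scene') [ 0.4802  0.2639 -0.0056 -0.002 ] 121.34028642829679
1 ('top',) [ 0.4818  0.2658 -0.0137 -0.0078] 24.94406093810073
1 ('scene',) [0.48   0.2632 0.0049 0.0019] 110.96943579392541
1 ('top', 'scene') [ 0.4804  0.2638 -0.008  -0.0015] 150.62548442906575
```

```bash
cat > go.py <<'E'
from h import *
import sys
from scipy.spatial.transform import Rotation as Ro
def rel(x,y,z,yaw=90):
    s=read_state(); R=Ro.from_rotvec(s["orientation"]); p=np.array(s["tool_pos"])
    T=Ro.from_matrix(np.c_[[np.cos(np.radians(yaw)),np.sin(np.radians(yaw)),0],[np.sin(np.radians(yaw)),-np.cos(np.radians(yaw)),0],[0,0,-1]])
    print("t",round(s["t"],2),"pos",p.round(4),"F",np.round(s["force"],1),"open",round(s["opening"],4),"x_tool",R.as_matrix()[:,0].round(3),"z",R.as_matrix()[:,2].round(3))
    print("shift",(R.inv().apply(np.array([x,y,z])-p)/.1).round(3),"turn",((R.inv()*T).as_rotvec()/np.pi).round(3))
if __name__=="__main__": rel(*map(float,sys.argv[1:]))
E
python3 go.py .26 -.53 .25; python3 go.py .2 -.5 .25
python3 - <<'E'
from h import *
import pickle
d=pickle.load(open("c0.pkl","rb"))
for u,v in((537,307),(459,400),(168,416)): print(ray(d["top"],u/1.4,v/1.4,.117))
E
```

```text
t 0.1 pos [ 0.1384 -0.5833  0.2177] F [-0.   0.   0.8] open 0.0929 x_tool [0.973 0.231 0.   ] z [-0.     0.002 -1.   ]
shift [ 1.306 -0.239 -0.322] turn [-0.    -0.    -0.426]
t 0.1 pos [ 0.1384 -0.5833  0.2177] F [-0.   0.   0.8] open 0.0929 x_tool [0.973 0.231 0.   ] z [-0.     0.002 -1.   ]
shift [ 0.792 -0.669 -0.322] turn [-0.    -0.    -0.426]
[ 0.40190439 -0.38805277  0.117     ]
[ 0.20804478 -0.22867994  0.117     ]
[0.16151567 0.3544154  0.117     ]
```

>>> {"fn": "move_arm", "kwargs": {"series": [[0.15,-0.05,-0.1,0,0,-0.045,1],[0.35,-0.15,-0.2,0,0,-0.09,1],[0.6,-0.25,-0.32,0,0,-0.135,1],[0.8,-0.4,-0.32,0,0,-0.18,1],[1,-0.55,-0.32,0,0,-0.225,1],[1,-0.7,-0.32,0,0,-0.27,1],[1,-0.85,-0.32,0,0,-0.315,1],[1,-1,-0.32,0,0,-0.36,1]]}}

```text
t: 0.9
tool_pos: [0.2127, -0.4624, 0.2501]
orientation: [-2.432, -1.987, -0.001]
force: [-0.1, 0.1, 0.3]
opening: 0.093
```

```bash
python3 go.py .35 -.38 .25;python3 go.py .4805 .264 .26
```

```text
t 0.9 pos [ 0.2127 -0.4624  0.2501] F [-0.1  0.1  0.3] open 0.093 x_tool [0.199 0.98  0.001] z [-0.     0.001 -1.   ]
shift [1.082e+00 1.181e+00 1.000e-03] turn [-0.    -0.    -0.064]
t 0.9 pos [ 0.2127 -0.4624  0.2501] F [-0.1  0.1  0.3] open 0.093 x_tool [0.199 0.98  0.001] z [-0.     0.001 -1.   ]
shift [ 7.653  1.176 -0.093] turn [-0.    -0.    -0.064]
```

>>> {"fn": "move_arm", "kwargs": {"series": [[0.25,0.25,0,0,0,-0.03,1],[0.5,0.5,0,0,0,-0.064,1],[0.75,0.75,0,0,0,-0.064,1],[1,1,0,0,0,-0.064,1]]}}

```text
t: 1.3
tool_pos: [0.3319, -0.3851, 0.2503]
orientation: [-2.228, -2.214, -0.0]
force: [0.1, -0.6, -0.2]
opening: 0.0932
```

>>> {"fn": "move_arm", "kwargs": {"series": [[0.35,0.2,0,0,0,0,1],[0.7,0.4,0,0,0,0,1],[1,0.6,0,0,0,0,1]]}}

```text
t: 1.6
tool_pos: [0.3922, -0.2846, 0.2502]
orientation: [-2.227, -2.214, -0.0]
force: [0.4, 0.4, 0.1]
opening: 0.0929
```

>>> {"fn": "move_arm", "kwargs": {"series": [[0.4,0.1,0,0,0,0,1],[0.8,0.2,0,0,0,0,1],[1,0.3,0,0,0,0,1]]}}

```text
t: 1.9
tool_pos: [0.4224, -0.1839, 0.2503]
orientation: [-2.226, -2.216, -0.001]
force: [0.7, -1.4, 0.0]
opening: 0.0932
```

>>> {"fn": "move_arm", "kwargs": {"series": [[0.4,0,0,0,0,0,1],[0.8,0,0,0,0,0,1],[1,0,0,0,0,0,1]]}}

```text
t: 2.2
tool_pos: [0.4225, -0.084, 0.2503]
orientation: [-2.225, -2.216, -0.001]
force: [0.5, 0.1, 0.6]
opening: 0.0932
```

```bash
python3 go.py .4805 .264 .26
```

```text
t 2.2 pos [ 0.4225 -0.084   0.2503] F [0.5 0.1 0.6] open 0.0932 x_tool [0.004 1.    0.001] z [-0.     0.001 -1.   ]
shift [ 3.483  0.565 -0.094] turn [-0.    -0.    -0.001]
```

>>> {"fn": "move_arm", "kwargs": {"series": [[0.4,0.1,0,0,0,0,1],[0.8,0.2,0,0,0,0,1],[1,0.3,0,0,0,0,1]]}}

```text
t: 2.5
tool_pos: [0.4533, 0.0159, 0.2504]
orientation: [-2.226, -2.216, -0.001]
force: [0.1, -1.3, -0.5]
opening: 0.0927
```

>>> {"fn": "move_arm", "kwargs": {"series": [[0.4,0.1,0,0,0,0,1],[0.8,0.2,0,0,0,0,1],[1,0.27,0,0,0,0,1]]}}

```text
t: 2.8
tool_pos: [0.4809, 0.1158, 0.2501]
orientation: [-2.225, -2.216, 0.0]
force: [-0.2, -0.9, 0.5]
opening: 0.0928
```

>>> {"fn": "move_arm", "kwargs": {"series": [[0.4,0,0,0,0,0,1],[0.8,0,0,0,0,0,1],[1,0,0,0,0,0,1]]}}

```text
t: 3.1
tool_pos: [0.481, 0.2157, 0.25]
orientation: [-2.225, -2.216, 0.001]
force: [-0.3, 0.1, 0.8]
opening: 0.0933
```

```bash
python3 go.py .4805 .264 .25
```

```text
t 3.1 pos [0.481  0.2157 0.25  ] F [-0.3  0.1  0.8] open 0.0933 x_tool [0.004 1.    0.001] z [-0.001  0.001 -1.   ]
shift [ 0.483 -0.007  0.001] turn [-0.    -0.    -0.001]
```

>>> {"fn": "move_arm", "kwargs": {"series": [[0.25,0,0,0,0,0,1],[0.483,0,0,0,0,0,1],[0.483,0,0.4,0,0,0,1],[0.483,0,0.4,0,0,0,1]]}}

```text
t: 3.5
tool_pos: [0.4787, 0.2606, 0.2049]
orientation: [-2.224, -2.214, 0.014]
force: [-1.7, -0.5, -0.7]
opening: 0.0928
```

```bash
python3 go.py .4805 .264 .116
python3 - <<'E'
from h import *
a=cam("scene");b=cam("top")
save(a,"pics/s1.png",(360,100,460,270),4);save(b,"pics/t1.png",(100,130,240,250),5)
p=np.array(read_state()["tool_pos"]);print(proj(a,p)-[360,100],proj(b,p)-[100,130])
E
```

```text
t 3.5 pos [0.4787 0.2606 0.2049] F [-1.7 -0.5 -0.7] open 0.0928 x_tool [ 0.005  1.    -0.004] z [-0.009 -0.004 -1.   ]
shift [0.038 0.025 0.888] turn [-0.003  0.001 -0.001]
[[70.02569432 72.83888048]] [[53.04623416 49.26473411]]
```

View pics/s1.png

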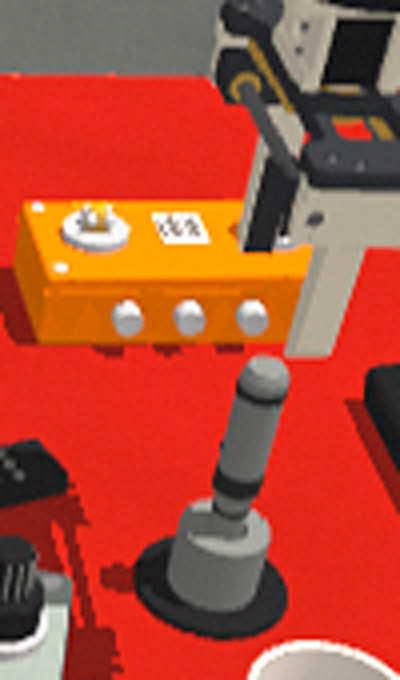

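View pics/t1.png

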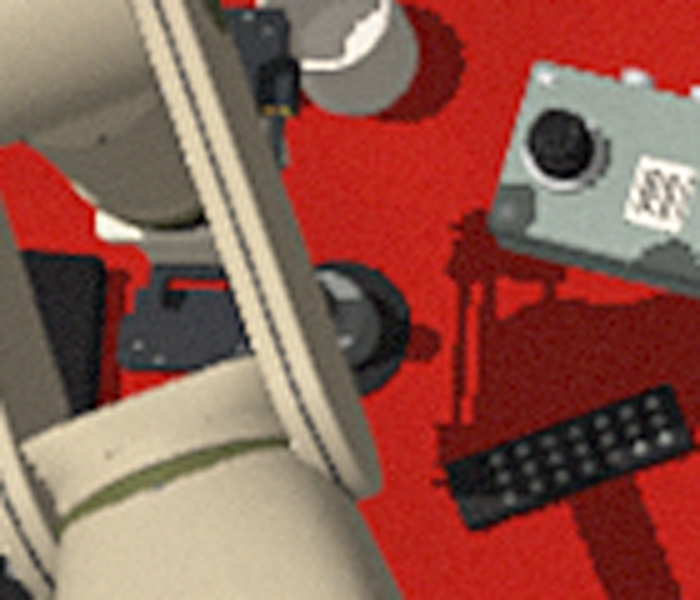

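```bash
python3 go.py .481 .264 .116
```

```text
t 3.6 pos [0.4809 0.2607 0.2097] F [0.3 0.1 0.7] open 0.093 x_tool [ 0.006  1.    -0.001] z [-0.003 -0.001 -1.   ]
shift [0.034 0.004 0.937] turn [-0.001  0.    -0.002]
```

>>> {"fn": "move_arm", "kwargs": {"series": [[0.034,0,0,0,0,0,1],[0.034,0,0.2,0,0,0,1],[0.034,0,0.5,0,0,0,1],[0.034,0,0.8,0,0,0,1],[0.034,0,0.937,0,0,0,1],[0.034,0,0.937,0,0,0,1]]}}

```text
t: 4.2
tool_pos: [0.4812, 0.2641, 0.1159]
orientation: [-2.228, -2.213, 0.004]
force: [-0.0, 0.1, 0.8]
opening: 0.0928
```

```bash
python3 go.py .481 .264 .116
python3 - <<'E'
from h import *
a=cam("scene")
save(a,"pics/s2.png",(360,100,460,270),4)
E
python3 go.py .481 .264 .116
```

```text
t 4.2 pos [0.4812 0.2641 0.1159] F [-0.   0.1  0.8] open 0.0928 x_tool [ 0.007  1.    -0.001] z [-0.002 -0.001 -1.   ]
shift [-0.001 -0.002 -0.001] turn [-0.001  0.    -0.002]
t 4.25 pos [0.4822 0.2646 0.1176] F [-0.5 -0.2  1.5] open 0.0929 x_tool [ 0.006  1.    -0.   ] z [-0. -0. -1.]
shift [-0.006 -0.012  0.016] turn [-0.     0.    -0.002]
```

View pics/s2.png

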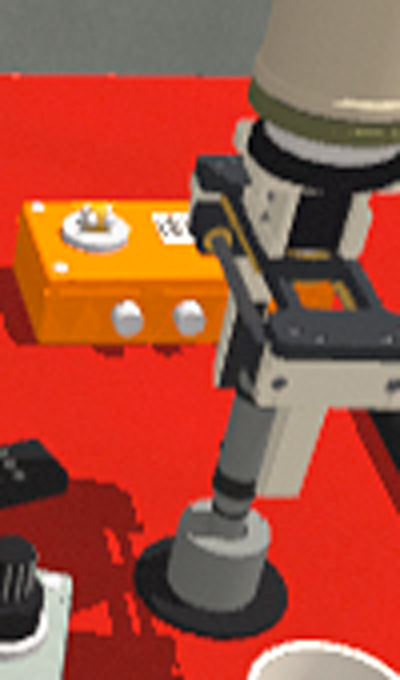

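>>> {"fn": "move_arm", "kwargs": {"series": [[0,0,0,0,0,0,-1],[0,0,0,0,0,0,-1],[0,0,0,0,0,0,-1],[0,0,0,0,0,0,-1],[0,0,0,0,0,0,-1],[0,0,0,0,0,0,-1],[0,0,0,0,0,0,-1],[0,0,0,0,0,0,-1]], "squeeze": 25}}

```text
t: 5.05
tool_pos: [0.4819, 0.2646, 0.1169]
orientation: [-2.228, -2.215, 0.0]
force: [-0.9, 0.7, -0.4]
opening: 0.0331
```

```bash
python3 go.py .481 .264 .24
python3 - <<'E'
from h import *
a=cam("scene")
save(a,"pics/s3.png",(360,100,460,270),4)
E
```

```text
t 5.05 pos [0.4819 0.2646 0.1169] F [-0.9  0.7 -0.4] open 0.0331 x_tool [ 0.006  1.    -0.   ] z [-0. -0. -1.]
shift [-0.007 -0.009 -1.231] turn [-0.     0.    -0.002]
```

View pics/s3.png

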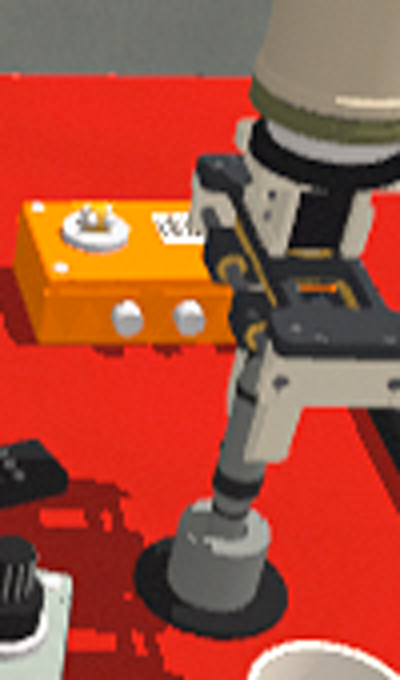

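>>> {"fn": "move_arm", "kwargs": {"series": [[0,0,0,0,0,0,-1],[0,0,0,0,0,0,-1],[0,0,0,0,0,0,-1],[0,0,0,0,0,0,-1]]}}

```text
t: 5.5
tool_pos: [0.482, 0.2647, 0.1169]
orientation: [2.228, 2.215, -0.0]
force: [0.3, 0.9, -0.7]
opening: 0.0256
```

```bash
python3 go.py .481 .264 .24
```

```text
t 5.5 pos [0.482  0.2647 0.1169] F [ 0.3  0.9 -0.7] open 0.0256 x_tool [ 0.006  1.    -0.   ] z [-0. -0. -1.]
shift [-0.007 -0.01  -1.231] turn [-0.     0.    -0.002]
```

>>> {"fn": "move_arm", "kwargs": {"series": [[0,0,-0.15,0,0,0,-1],[0,0,-0.35,0,0,0,-1],[0,0,-0.55,0,0,0,-1],[0,0,-0.75,0,0,0,-1],[0,0,-0.9,0,0,0,-1],[0,0,-1,0,0,0,-1],[0,0,-1,0,0,0,-1]]}}

```text
t: 6.2
tool_pos: [0.4828, 0.2651, 0.219]
orientation: [2.227, 2.214, 0.004]
force: [0.1, 0.8, -1.0]
opening: 0.0257
```

```bash
python3 go.py .5585 .0595 .245
python3 - <<'E'
from h import *
a=cam("scene")
save(a,"pics/s4.png",(360,60,480,270),4)
E
```

```text
t 6.2 pos [0.4828 0.2651 0.219 ] F [ 0.1  0.8 -1. ] open 0.0257 x_tool [0.006 1.    0.001] z [ 0.003  0.001 -1.   ]
shift [-2.051  0.77  -0.261] turn [ 0.001 -0.    -0.002]
```

View pics/s4.png

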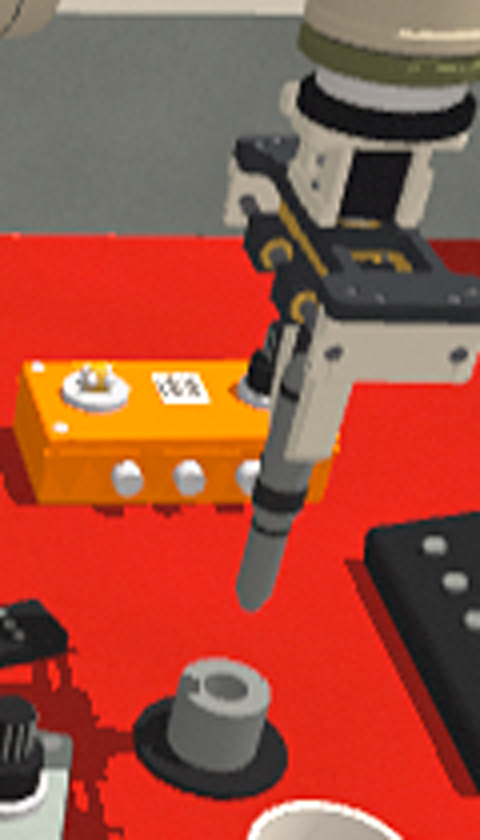

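>>> {"fn": "move_arm", "kwargs": {"series": [[-0.1,0,-0.15,0,0,0,-1],[-0.25,0.1,-0.3,0,0,0,-1],[-0.5,0.2,-0.3,0,0,0,-1],[-0.75,0.3,-0.3,0,0,0,-1],[-1,0.4,-0.3,0,0,0,-1]]}}

```text
t: 6.75
tool_pos: [0.5213, 0.1629, 0.247]
orientation: [-2.228, -2.215, 0.001]
force: [0.7, 0.8, -0.8]
opening: 0.0255
```

>>> {"fn": "move_arm", "kwargs": {"series": [[-0.25,0.1,0,0,0,0,-1],[-0.5,0.2,0,0,0,0,-1],[-0.7,0.25,0,0,0,0,-1],[-0.85,0.3,0,0,0,0,-1],[-0.95,0.35,0,0,0,0,-1]]}}

```text
t: 7.25
tool_pos: [0.5558, 0.0678, 0.2469]
orientation: [-2.229, -2.213, 0.001]
force: [0.2, 0.0, -0.9]
opening: 0.0252
```

```bash
python3 go.py .5585 .0595 .215; python3 -c "
from h import *
import pickle
d=pickle.load(open('c0.pkl','rb')); print(ray(d['scene'],229/4+360,686/4+60,.056))"
```

```text
t 7.25 pos [0.5558 0.0678 0.2469] F [ 0.2  0.  -0.9] open 0.0252 x_tool [ 0.007  1.    -0.   ] z [-0.001 -0.    -1.   ]
shift [-0.083  0.028  0.319] turn [-0.     0.    -0.002]
[0.49034247 0.26285895 0.056     ]
```

>>> {"fn": "move_arm", "kwargs": {"series": [[-0.04,0.015,0.1,0,0,0,-1],[-0.083,0.028,0.2,0,0,0,-1],[-0.083,0.028,0.3,0,0,0,-1],[-0.083,0.028,0.319,0,0,0,-1],[-0.083,0.028,0.319,0,0,0,-1]]}}

```text
t: 7.75
tool_pos: [0.5578, 0.0616, 0.214]
orientation: [-2.226, -2.215, 0.002]
force: [-0.7, 0.5, -0.7]
opening: 0.0259
```

```bash
python3 go.py .5585 .0595 .215
python3 - <<'E'
from h import *
a=cam("scene");b=cam("top")
save(a,"pics/s5.png",(270,130,400,300),4)
save(b,"pics/t5.png",(180,120,300,220),6)
p=np.array(read_state()["tool_pos"])-[0,0,.109];print(proj(a,p)-[270,130],proj(a,[.5585,.0595,.061])-[270,130])
E
```

```text
t 7.75 pos [0.5578 0.0616 0.214 ] F [-0.7  0.5 -0.7] open 0.0259 x_tool [0.005 1.    0.   ] z [-0.002  0.    -1.   ]
shift [-0.02   0.007 -0.01 ] turn [-0.001 -0.    -0.002]
[[ 63.2890575  102.58391712]] [[ 60.88797376 118.22150589]]
```

View pics/s5.png

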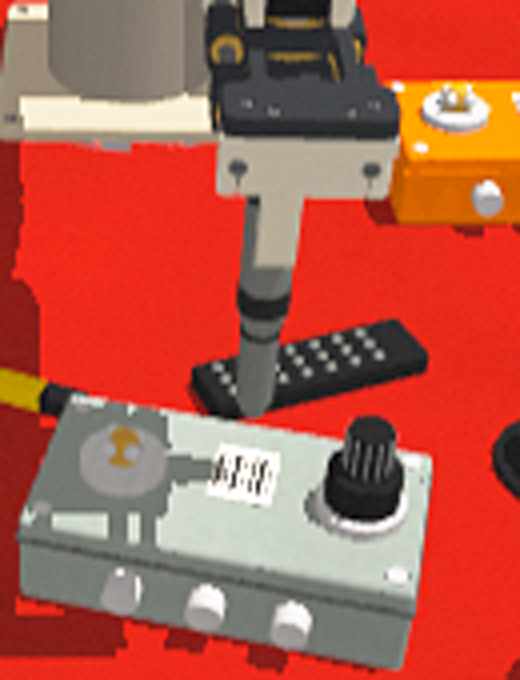

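View pics/t5.png

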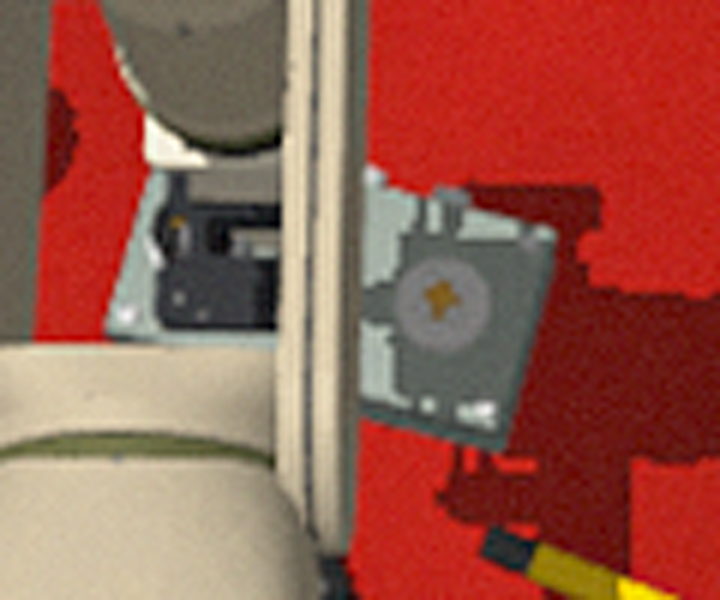

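>>> {"fn": "move_arm", "kwargs": {"series": [[-0.02,0.007,0,0,0,0,-1],[-0.02,0.007,0,0,0,0,-1],[-0.02,0.007,0,0,0,0,-1],[-0.02,0.007,0,0,0,0,-1],[-0.02,0.007,0,0,0,0,-1],[-0.02,0.007,0,0,0,0,-1],[-0.02,0.007,0,0,0,0,-1],[-0.02,0.007,0,0,0,0,-1]]}}

```text
t: 8.65
tool_pos: [0.5593, 0.0589, 0.215]
orientation: [-2.228, -2.215, 0.0]
force: [-0.2, 0.2, -1.9]
opening: 0.0255
```

>>> {"fn": "move_arm", "kwargs": {"series": [[0,0,0,0,0,0,-1],[0,0,0,0,0,0,-1],[0,0,0,0,0,0,-1],[0,0,0,0,0,0,-1],[0,0,0,0,0,0,-1],[0,0,0,0,0,0,-1],[0,0,0,0,0,0,-1],[0,0,0,0,0,0,-1]]}}

```text
t: 9.45
tool_pos: [0.5593, 0.0589, 0.215]
orientation: [-2.228, -2.215, -0.0]
force: [0.2, 0.3, -0.9]
opening: 0.0254
```

>>> {"fn": "move_arm", "kwargs": {"series": [[0,0,0,0,0,0,-1],[0,0,0,0,0,0,-1],[0,0,0,0,0,0,-1],[0,0,0,0,0,0,-1]]}}

```text
t: 9.85
tool_pos: [0.5592, 0.0589, 0.215]
orientation: [-2.228, -2.215, 0.0]
force: [1.2, 0.0, -0.8]
opening: 0.0255
```

```bash
python3 go.py .482 .2647 .245
```

```text
t 9.85 pos [0.5592 0.0589 0.215 ] F [ 1.2  0.  -0.8] open 0.0255 x_tool [0.006 1.    0.   ] z [-0.  0. -1.]
shift [ 2.053 -0.785 -0.3  ] turn [-0.    -0.    -0.002]
```

Now back to the stand: up, across, then check above the bore.

>>> {"fn": "move_arm", "kwargs": {"series": [[0,0,-0.15,0,0,0,-1],[0.1,-0.05,-0.3,0,0,0,-1],[0.3,-0.12,-0.3,0,0,0,-1],[0.55,-0.2,-0.3,0,0,0,-1],[0.8,-0.3,-0.3,0,0,0,-1],[1,-0.39,-0.3,0,0,0,-1]]}}

```text
t: 10.45
tool_pos: [0.5206, 0.1611, 0.2472]
orientation: [2.227, 2.215, 0.004]
force: [0.5, -0.2, -2.5]
opening: 0.0255
```

>>> {"fn": "move_arm", "kwargs": {"series": [[0.25,-0.1,0,0,0,0,-1],[0.5,-0.2,0,0,0,0,-1],[0.75,-0.28,0,0,0,0,-1],[0.9,-0.35,0,0,0,0,-1],[1,-0.39,0,0,0,0,-1]]}}

```text
t: 10.95
tool_pos: [0.4819, 0.2613, 0.247]
orientation: [2.226, 2.216, 0.003]
force: [-0.4, 0.5, -1.6]
opening: 0.0254
```

```bash
python3 go.py .482 .2647 .19
```

```text
t 10.95 pos [0.4819 0.2613 0.247 ] F [-0.4  0.5 -1.6] open 0.0254 x_tool [0.004 1.    0.001] z [ 0.002  0.001 -1.   ]
shift [ 0.033 -0.     0.57 ] turn [ 0.001 -0.    -0.001]
```

>>> {"fn": "move_arm", "kwargs": {"series": [[0.033,0,0.1,0,0,0,-1],[0.033,0,0.3,0,0,0,-1],[0.033,0,0.5,0,0,0,-1],[0.033,0,0.6,0,0,0,-1],[0.033,0,0.6,0,0,0,-1],[0.033,0,0.6,0,0,0,-1]]}}

```text
t: 11.55
tool_pos: [0.4828, 0.2624, 0.1855]
orientation: [2.229, 2.214, 0.0]
force: [0.4, 0.5, -0.6]
opening: 0.0257
```

```bash
python3 go.py .482 .2647 .117
python3 - <<'E'
from h import *
a=cam("scene")
save(a,"pics/s6.png",(380,150,450,270),6)
E
python3 go.py .482 .2647 .117
```

```text
t 11.55 pos [0.4828 0.2624 0.1855] F [ 0.4  0.5 -0.6] open 0.0257 x_tool [0.007 1.    0.   ] z [ 0.  0. -1.]
shift [ 0.023 -0.009  0.685] turn [ 0.    -0.    -0.002]
t 11.6 pos [0.4831 0.2627 0.1861] F [ 0.2 -0.  -1. ] open 0.0252 x_tool [0.006 1.    0.001] z [ 0.001  0.001 -1.   ]
shift [ 0.02  -0.012  0.691] turn [ 0.    -0.    -0.002]
```

View pics/s6.png

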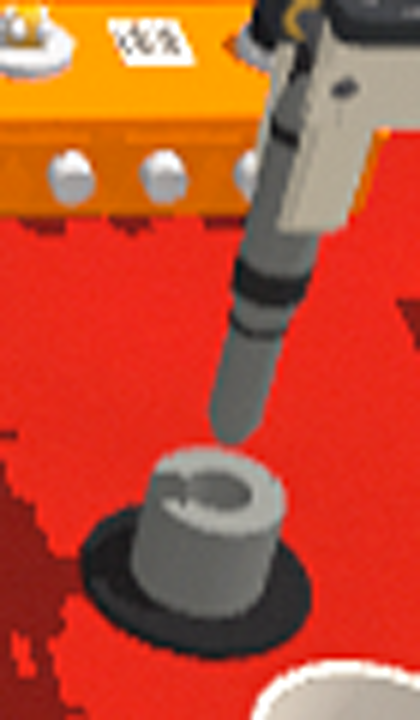

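>>> {"fn": "move_arm", "kwargs": {"series": [[0.02,-0.012,0,0,0,0,-1],[0.02,-0.012,0,0,0,0,-1],[0.02,-0.012,0,0,0,0,-1],[0.02,-0.012,0.1,0,0,0,-1],[0.02,-0.012,0.2,0,0,0,-1],[0.02,-0.012,0.3,0,0,0,-1],[0.02,-0.012,0.3,0,0,0,-1]]}}

```text
t: 12.3
tool_pos: [0.4798, 0.264, 0.1522]
orientation: [-2.227, -2.214, 0.006]
force: [0.3, 0.1, -1.1]
opening: 0.0255
```

```bash
python3 go.py .482 .2647 .117
```

```text
t 12.3 pos [0.4798 0.264  0.1522] F [ 0.3  0.1 -1.1] open 0.0255 x_tool [ 0.006  1.    -0.002] z [-0.004 -0.002 -1.   ]
shift [0.008 0.024 0.352] turn [-0.001  0.001 -0.002]
```

>>> {"fn": "move_arm", "kwargs": {"series": [[0.004,0.012,0,0,0,0,-1],[0.005,0.012,0.1,0,0,0,-1],[0.005,0.012,0.2,0,0,0,-1],[0.005,0.012,0.28,0,0,0,-1],[0.005,0.012,0.33,0,0,0,-1],[0.005,0.012,0.35,0,0,0,-1],[0.005,0.012,0.35,0,0,0,-1]]}}

```text
t: 13.0
tool_pos: [0.4824, 0.2651, 0.1196]
orientation: [-2.228, -2.215, 0.001]
force: [0.3, -0.3, -1.1]
opening: 0.0256
```

```bash
python3 go.py .482 .2647 .117
```

```text
t 13.0 pos [0.4824 0.2651 0.1196] F [ 0.3 -0.3 -1.1] open 0.0256 x_tool [ 0.006  1.    -0.   ] z [-0. -0. -1.]
shift [-0.004 -0.004  0.026] turn [-0.     0.    -0.002]
```

>>> {"fn": "move_arm", "kwargs": {"series": [[0,0,0.015,0,0,0,-1],[0,0,0.025,0,0,0,-1],[0,0,0.025,0,0,0,-1],[0,0,0.025,0,0,0,1],[0,0,0.025,0,0,0,1],[0,0,0.025,0,0,0,1],[0,0,0.025,0,0,0,1],[0,0,0.025,0,0,0,1]]}}

```text
t: 13.8
tool_pos: [0.4826, 0.2652, 0.1176]
orientation: [2.228, 2.215, 0.0]
force: [-0.5, 0.7, -1.2]
opening: 0.0609
```

>>> {"fn": "move_arm", "kwargs": {"series": [[0,0,0,0,0,0,1],[0,0,0,0,0,0,1],[0,0,0,0,0,0,1],[0,0,0,0,0,0,1]]}}

```text
t: 14.2
tool_pos: [0.4825, 0.2652, 0.1175]
orientation: [2.228, 2.215, 0.0]
force: [0.6, -0.2, -1.1]
opening: 0.0911
```

```bash
python3 go.py .482 .2647 .22
python3 - <<'E'
from h import *
a=cam("scene")
save(a,"pics/s7.png",(360,100,460,270),4)
E
```

```text
t 14.2 pos [0.4825 0.2652 0.1175] F [ 0.6 -0.2 -1.1] open 0.0911 x_tool [0.006 1.    0.   ] z [ 0.  0. -1.]
shift [-0.005 -0.005 -1.025] turn [ 0.    -0.    -0.002]
```

View pics/s7.png

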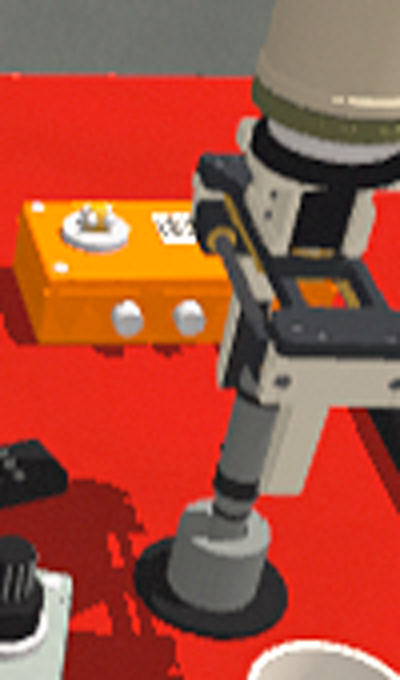

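>>> {"fn": "move_arm", "kwargs": {"series": [[0,0,-0.3,0,0,0,1],[0,0,-0.7,0,0,0,1],[0,0,-1,0,0,0,1],[-0.4,0,-1,0,0,0,1],[-0.8,0,-1,0,0,0,1],[-1,-0.05,-1,0,0,0,1]]}}

```text
t: 14.85
tool_pos: [0.4772, 0.163, 0.2179]
orientation: [2.228, 2.213, 0.0]
force: [0.1, 0.8, -0.6]
opening: 0.0933
```

>>> {"fn": "move_arm", "kwargs": {"series": [[-0.4,-0.05,0,0,0,0,1],[-0.8,-0.1,0,0,0,0,1],[-1,-0.12,0,0,0,0,1]]}}

```text
t: 15.15
tool_pos: [0.4638, 0.0629, 0.2176]
orientation: [2.229, 2.213, -0.001]
force: [0.8, 0.6, -0.6]
opening: 0.093
```

>>> {"fn": "move_arm", "kwargs": {"series": [[-0.4,-0.05,0,0,0,0,1],[-0.8,-0.1,0,0,0,0,1],[-1,-0.12,0,0,0,0,1]]}}

```text
t: 15.45
tool_pos: [0.4512, -0.0372, 0.2177]
orientation: [2.229, 2.212, -0.001]
force: [0.7, 0.5, -0.2]
opening: 0.0931
```

>>> {"fn": "move_arm", "kwargs": {"series": [[-0.4,-0.05,0,0,0,0,1],[-0.8,-0.1,0,0,0,0,1],[-1,-0.12,0,0,0,0,1]]}}

```text
t: 15.75
tool_pos: [0.4385, -0.1372, 0.2177]
orientation: [2.229, 2.212, -0.001]
force: [0.2, 0.7, 0.2]
opening: 0.0927
```

>>> {"fn": "move_arm", "kwargs": {"series": [[-0.4,-0.05,0,0,0,0,1],[-0.8,-0.1,0,0,0,0,1],[-1,-0.12,0,0,0,0,1]]}}

```text
t: 16.05
tool_pos: [0.4258, -0.2372, 0.2176]
orientation: [2.229, 2.212, -0.001]
force: [1.1, 0.3, -0.5]
opening: 0.0929
```

```bash
python3 go.py .417 -.2835 .12
```

```text
t 16.05 pos [ 0.4258 -0.2372  0.2176] F [ 1.1  0.3 -0.5] open 0.0929 x_tool [ 0.008  1.    -0.001] z [ 0.    -0.001 -1.   ]
shift [-0.463 -0.084  0.977] turn [ 0.     0.    -0.002]
```

>>> {"fn": "move_arm", "kwargs": {"series": [[-0.25,-0.05,0.1,0,0,0,1],[-0.463,-0.084,0.4,0,0,0,1],[-0.463,-0.084,0.7,0,0,0,1],[-0.463,-0.084,0.97,0,0,0,1],[-0.463,-0.084,0.97,0,0,0,1],[-0.463,-0.084,0.97,0,0,0,1]]}}

```text
t: 16.65
tool_pos: [0.4177, -0.2805, 0.1208]
orientation: [-2.227, -2.214, 0.0]
force: [-0.3, 0.5, 1.1]
opening: 0.0933
```

```bash
python3 go.py .417 -.2835 .0225
python3 - <<'E'
from h import *
a=cam("scene");b=cam("top")
save(a,"pics/s8.png",(140,110,240,240),5)
save(b,"pics/t8.png",(290,160,410,270),6)
p=np.array(read_state()["tool_pos"]);q=[p+[dx,0,dz] for dx in(-.0465,0,.0465) for dz in(0,)]+[[.417,-.2835,.049]]
print(np.round(proj(a,q)-[140,110],1).tolist(),np.round(proj(b,q)-[290,160],1).tolist())
E
```

```text
t 16.65 pos [ 0.4177 -0.2805  0.1208] F [-0.3  0.5  1.1] open 0.0933 x_tool [0.006 1.    0.001] z [-0.001  0.001 -1.   ]
shift [-0.03  -0.006  0.983] turn [-0.    -0.    -0.002]
[[50.9, 65.9], [46.7, 76.4], [42.1, 87.7], [50.4, 100.2]] [[56.8, 68.2], [56.8, 52.2], [56.8, 36.5], [54.0, 57.3]]
```

View pics/s8.png

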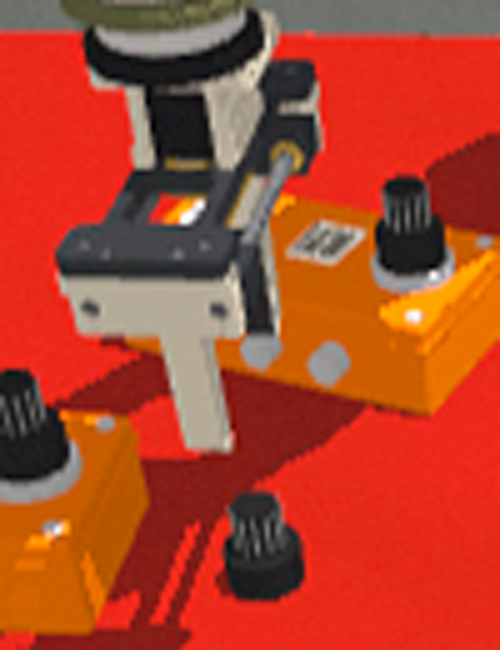

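View pics/t8.png

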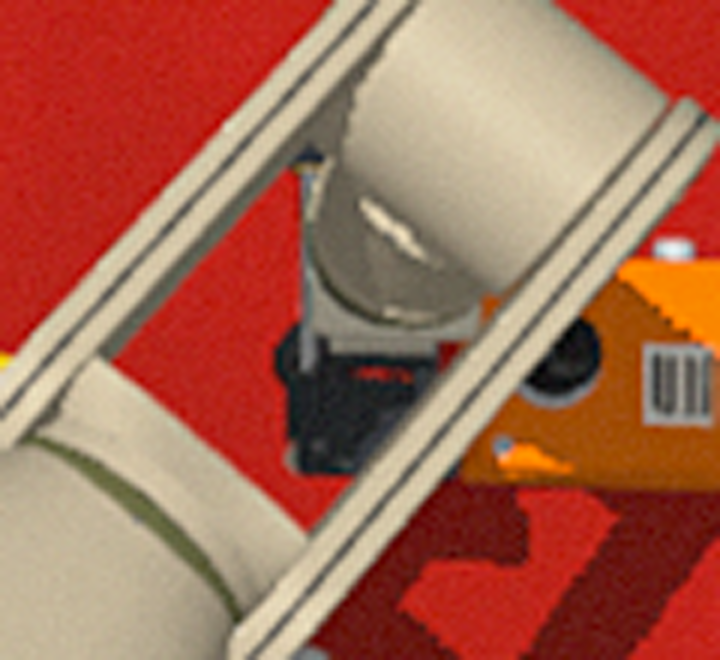

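```bash
cat > fit3.py <<'E'
from fit2 import *
cap=[(.020,0,.022),(.012,.022,.049)]
cr={"top":(330,205,357,232),"scene":(180,203,204,232)}
for ns in(("top",),("scene",),("top","scene")):
    def cost(b): return sum(((mask(model(b[0],b[1],cap,n),cr[n])-ob(n,cr[n]))**2).sum() for n in ns)
    x0=np.array([.417,-.2825]); f=minimize(cost,x0,method="Nelder-Mead",options=dict(initial_simplex=[x0,x0+[.006,0],x0+[0,.006]],xatol=1e-4)); print("cap",ns,f.x,f.fun)
E
python3 fit3.py | grep ^cap; python3 go.py .417 -.2835 .0225
```

```text
cap ('top',) [ 0.41754143 -0.28278586] 10.583351595540178
cap ('scene',) [ 0.41647321 -0.28430048] 18.212689350249903
cap ('top', 'scene') [ 0.41754552 -0.28343466] 31.93506439830834
t 16.75 pos [ 0.4189 -0.2814  0.1226] F [ 0.3 -0.4 -0.3] open 0.0931 x_tool [ 0.006  1.    -0.002] z [ 0.002 -0.002 -1.   ]
shift [-0.019 -0.021  1.001] turn [ 0.001  0.001 -0.002]
```

>>> {"fn": "move_arm", "kwargs": {"series": [[-0.016,-0.018,0.1,0,0,0,1],[-0.016,-0.018,0.3,0,0,0,1],[-0.016,-0.018,0.5,0,0,0,1],[-0.016,-0.018,0.7,0,0,0,1],[-0.016,-0.018,0.85,0,0,0,1],[-0.016,-0.018,0.9,0,0,0,1],[-0.016,-0.018,0.9,0,0,0,1],[-0.016,-0.018,0.9,0,0,0,1]]}}

```text
t: 17.55
tool_pos: [0.4166, -0.2828, 0.0315]
orientation: [2.227, 2.214, 0.0]
force: [-0.4, -0.3, -0.0]
opening: 0.0931
```

```bash
python3 go.py .4172 -.283 .024
python3 - <<'E'
from h import *
a=cam("scene")
save(a,"pics/s9.png",(140,110,240,240),5)
p=np.array(read_state()["tool_pos"]);q=[p+[dx,0,0] for dx in(-.0465,0,.0465)]
print(np.round((proj(a,q)-[140,110])*5).tolist())
E
python3 go.py .4172 -.283 .024
```

```text
t 17.55 pos [ 0.4166 -0.2828  0.0315] F [-0.4 -0.3 -0. ] open 0.0931 x_tool [ 0.006  1.    -0.001] z [ 0.001 -0.001 -1.   ]
shift [-0.001  0.006  0.075] turn [ 0.     0.    -0.002]
[[277.0, 473.0], [258.0, 527.0], [238.0, 586.0]]
t 17.6 pos [ 0.4168 -0.283   0.0318] F [-0.3  0.6 -0.7] open 0.0928 x_tool [ 0.006  1.    -0.001] z [ 0.002 -0.001 -1.   ]
shift [0.    0.004 0.078] turn [ 0.     0.    -0.002]
```

View pics/s9.png

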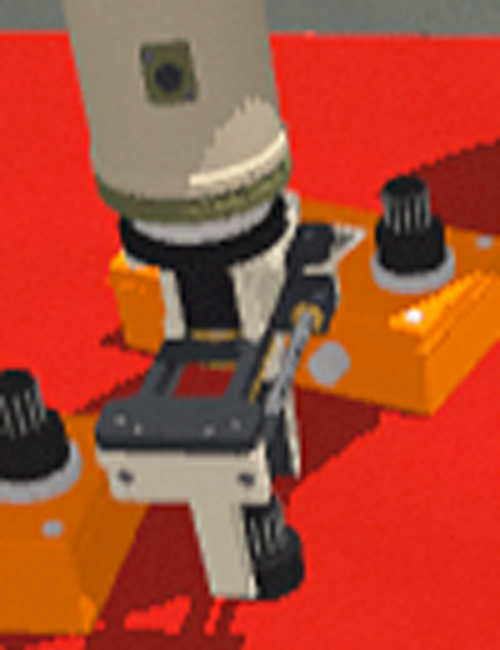

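>>> {"fn": "move_arm", "kwargs": {"series": [[0,0.004,0.04,0,0,0,1],[0,0.004,0.08,0,0,0,1],[0,0.004,0.08,0,0,0,0],[0,0.004,0.08,0,0,0,-1],[0,0.004,0.08,0,0,0,-1],[0,0.004,0.08,0,0,0,-1],[0,0.004,0.08,0,0,0,-1],[0,0.004,0.08,0,0,0,-1]], "squeeze": 30}}

```text
t: 18.4
tool_pos: [0.4165, -0.2824, 0.0226]
orientation: [2.228, 2.215, -0.0]
force: [-1.2, -1.2, 0.2]
opening: 0.0497
```

>>> {"fn": "move_arm", "kwargs": {"series": [[0,0,0,0,0,0,-1],[0,0,0,0,0,0,-1],[0,0,0,0,0,0,-1],[0,0,0,0,0,0,-1],[0,0,0,0,0,0,-1],[0,0,0,0,0,0,-1],[0,0,0,0,0,0,-1]], "squeeze": 45}}

```text
t: 19.1
tool_pos: [0.4164, -0.2823, 0.0225]
orientation: [-2.228, -2.215, 0.0]
force: [-0.6, -0.4, 1.0]
opening: 0.0233
```

```bash
python3 go.py .417 -.283 .12
```

```text
t 19.1 pos [ 0.4164 -0.2823  0.0225] F [-0.6 -0.4  1. ] open 0.0233 x_tool [0.006 1.    0.   ] z [-0.  0. -1.]
shift [-0.007  0.006 -0.975] turn [-0.    -0.    -0.002]
```

>>> {"fn": "move_arm", "kwargs": {"series": [[0,0,-0.1,0,0,0,-1],[0,0,-0.3,0,0,0,-1],[0,0,-0.6,0,0,0,-1],[0,0,-0.9,0,0,0,-1],[0,0,-1,0,0,0,-1],[0,0,-1,0,0,0,-1]]}}

```text
t: 19.7
tool_pos: [0.4177, -0.2834, 0.1247]
orientation: [2.225, 2.212, 0.001]
force: [-0.5, -0.1, -1.8]
opening: 0.0233
```

```bash
python3 go.py .553 -.007 .16
python3 - <<'E'
from h import *
a=cam("scene")
save(a,"pics/s10.png",(140,60,240,240),4)
E
```

```text
t 19.7 pos [ 0.4177 -0.2834  0.1247] F [-0.5 -0.1 -1.8] open 0.0233 x_tool [ 0.006  1.    -0.003] z [ 0.003 -0.003 -1.   ]
shift [ 2.771  1.338 -0.356] turn [ 0.001  0.001 -0.002]
```

View pics/s10.png

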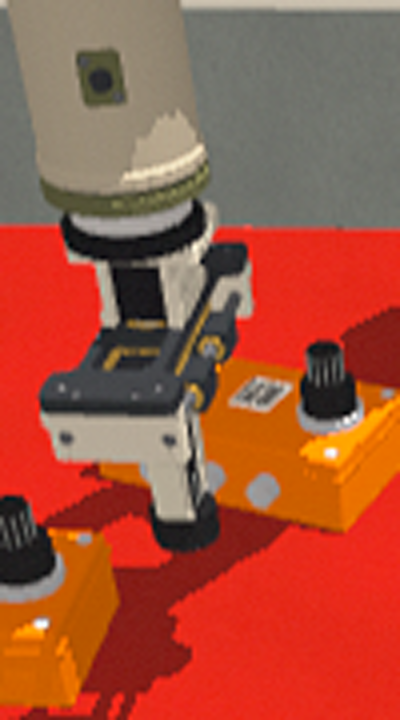

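The cap is held upright at (185,525). Now carrying it over to the stud.

>>> {"fn": "move_arm", "kwargs": {"series": [[0.1,0.05,-0.2,0,0,0,-1],[0.3,0.15,-0.4,0,0,0,-1],[0.55,0.27,-0.45,0,0,0,-1],[0.8,0.39,-0.45,0,0,0,-1],[1,0.48,-0.45,0,0,0,-1]]}}

```text
t: 20.25
tool_pos: [0.4646, -0.1809, 0.1655]
orientation: [-2.226, -2.213, 0.001]
force: [-0.0, -0.4, -0.6]
opening: 0.0233
```

>>> {"fn": "move_arm", "kwargs": {"series": [[0.25,0.12,0,0,0,0,-1],[0.5,0.24,0,0,0,0,-1],[0.75,0.36,0,0,0,0,-1],[1,0.48,0,0,0,0,-1]]}}

```text
t: 20.65
tool_pos: [0.5127, -0.0815, 0.1649]
orientation: [-2.226, -2.212, 0.003]
force: [0.3, -0.7, 0.1]
opening: 0.0235
```

>>> {"fn": "move_arm", "kwargs": {"series": [[0.25,0.12,0,0,0,0,-1],[0.5,0.24,0,0,0,0,-1],[0.65,0.31,0,0,0,0,-1],[0.75,0.36,0,0,0,0,-1],[0.75,0.36,0,0,0,0,-1]]}}

```text
t: 21.15
tool_pos: [0.5498, -0.0074, 0.1665]
orientation: [-2.226, -2.215, 0.002]
force: [0.3, -0.6, -0.4]
opening: 0.0231
```

```bash
python3 go.py .553 -.007 .125
```

```text
t 21.15 pos [ 0.5498 -0.0074  0.1665] F [ 0.3 -0.6 -0.4] open 0.0231 x_tool [0.005 1.    0.   ] z [-0.002  0.    -1.   ]
shift [0.004 0.032 0.415] turn [-0.001 -0.    -0.001]
```

>>> {"fn": "move_arm", "kwargs": {"series": [[0.004,0.032,0,0,0,0,-1],[0.004,0.032,0.15,0,0,0,-1],[0.004,0.032,0.3,0,0,0,-1],[0.004,0.032,0.45,0,0,0,-1],[0.004,0.032,0.45,0,0,0,-1],[0.004,0.032,0.45,0,0,0,-1],[0.004,0.032,0.45,0,0,0,-1]]}}

```text
t: 21.85
tool_pos: [0.5536, -0.0079, 0.123]
orientation: [2.228, 2.214, 0.001]
force: [0.2, 0.1, 0.7]
opening: 0.023
```

```bash
cat > look.py <<'E'
from h import *
import pickle,sys
k=sys.argv[1]
a=cam("scene");b=cam("top");p=np.array(read_state()["tool_pos"])
pickle.dump((a,b,p),open(f"c{k}.pkl","wb"))
save(a,f"pics/s{k}.png",(275,200,345,275),8)
save(b,f"pics/t{k}.png",(215,135,285,205),8)
E
python3 look.py 11;python3 go.py .553 -.007 .125
```

```text
t 21.95 pos [ 0.5539 -0.0078  0.1234] F [ 0.2  0.8 -0.5] open 0.0233 x_tool [ 0.006  1.    -0.   ] z [ 0.001 -0.    -1.   ]
shift [ 0.008 -0.009 -0.016] turn [ 0.     0.    -0.002]
```

View pics/s11.png

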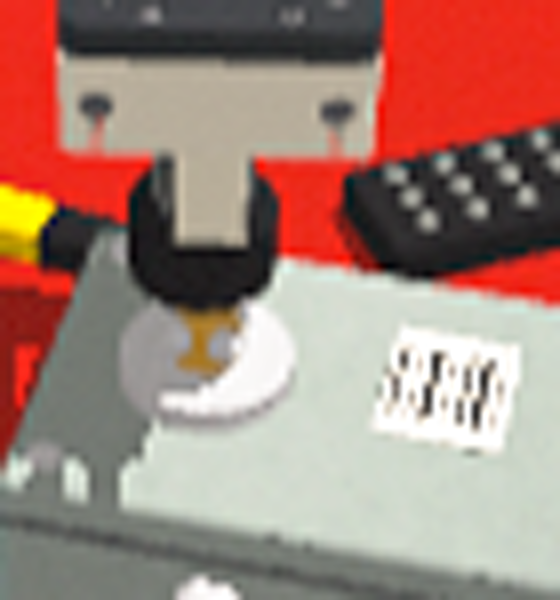

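View pics/t11.png

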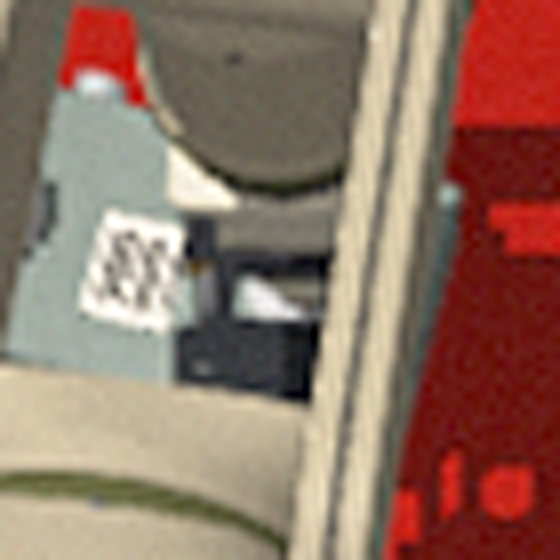

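```bash
cat > cmp.py <<'E'
from h import *
import pickle,sys
a,b,p=pickle.load(open(f"c{sys.argv[1]}.pkl","rb")); dz=.0225
def circ(x,y,z,r,n=360):
    t=np.linspace(0,2*np.pi,n); return np.c_[x+r*np.cos(t),y+r*np.sin(t),np.full(n,z)]
print(p)
o=lambda q:(proj(a,q)-[275,200]+.5)*8-.5
e=lambda q:np.round([q[:,0].min(),q[:,0].max(),q[:,1].min(),q[:,1].max()],1)
print("skirt rim",e(o(circ(p[0],p[1],p[2]-dz,.02))),"skirt top",e(o(circ(p[0],p[1],p[2]-dz+.022,.02))))
print("flange top",e(o(circ(.553,-.007,.068,.024))),"bot",e(o(circ(.553,-.007,.060,.024))))
print("stud",e(o(circ(.553,-.007,.0835,.006))),e(o(circ(.553,-.007,.068,.0095))))
print("per mm x",o([.554,-.007,.068])-o([.553,-.007,.068]),"per mm y",o([.553,-.006,.068])-o([.553,-.007,.068]))
E
python3 cmp.py 11
python3 - <<'E'
import cv2
im=cv2.imread("pics/s11.png"); cv2.imwrite("pics/s11z.png",cv2.resize(im[120:460,90:330],None,fx=2.4,fy=2.4))
E
```

```text
[ 0.553864   -0.00781462  0.12342513]
skirt rim [132.8 282.4 214.4 312.4] skirt top [133.5 285.6 151.6 248.7]
flange top [120.1 295.4 293.5 412.1] bot [119.9 294.3 314.8 433.7]
stud [186.9 231.2 294.5 324. ] [173.  242.4 328.2 375.1]
per mm x [[3.3348055e-04 2.4711819e+00]] per mm y [[3.65149474 0.07826345]]
```

View pics/s11z.png

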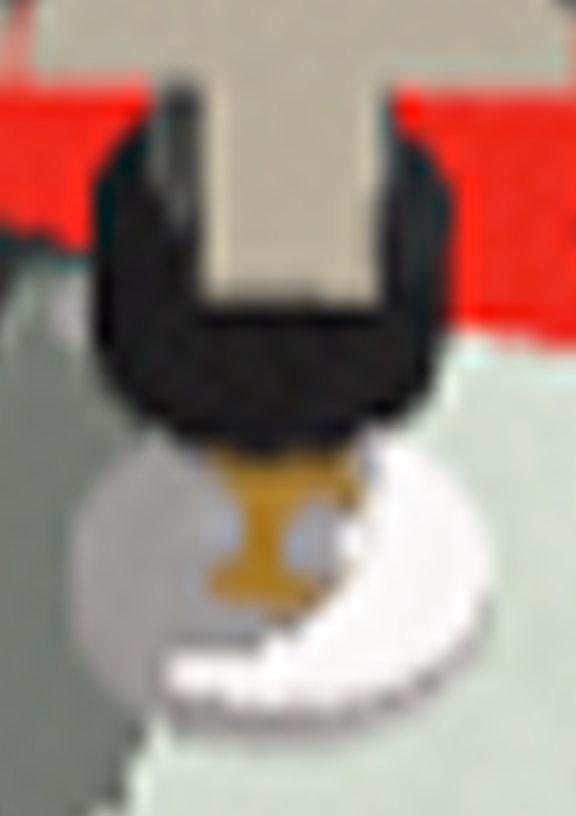

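>>> {"fn": "move_arm", "kwargs": {"series": [[0.018,-0.007,0,0,0,0,-1],[0.018,-0.007,0.06,0,0,0,-1],[0.018,-0.007,0.12,0,0,0,-1],[0.018,-0.007,0.12,0,0,0,-1],[0.018,-0.007,0.12,0,0,0,-1],[0.018,-0.007,0.12,0,0,0,-1]]}}

```text
t: 22.55
tool_pos: [0.5526, -0.006, 0.1106]
orientation: [2.228, 2.215, -0.0]
force: [0.9, 0.5, -0.8]
opening: 0.0232
```

```bash
python3 look.py 12;python3 go.py .553 -.006 .0905;python3 cmp.py 12
python3 - <<'E'
import cv2
im=cv2.imread("pics/s12.png"); cv2.imwrite("pics/s12z.png",cv2.resize(im[120:460,90:330],None,fx=2.4,fy=2.4))
E
```

```text
t 22.65 pos [ 0.5527 -0.006   0.1107] F [-0.   0.2  0.2] open 0.0231 x_tool [ 0.006  1.    -0.   ] z [ 0. -0. -1.]
shift [0.    0.003 0.202] turn [ 0.     0.    -0.002]
[ 0.55274059 -0.0060052   0.11074642]
skirt rim [139.1 287.3 247.2 345.4] skirt top [140.  290.5 185.5 282.9]
flange top [120.1 295.4 293.5 412.1] bot [119.9 294.3 314.8 433.7]
stud [186.9 231.2 294.5 324. ] [173.  242.4 328.2 375.1]
per mm x [[3.3348055e-04 2.4711819e+00]] per mm y [[3.65149474 0.07826345]]
```

View pics/s12z.png

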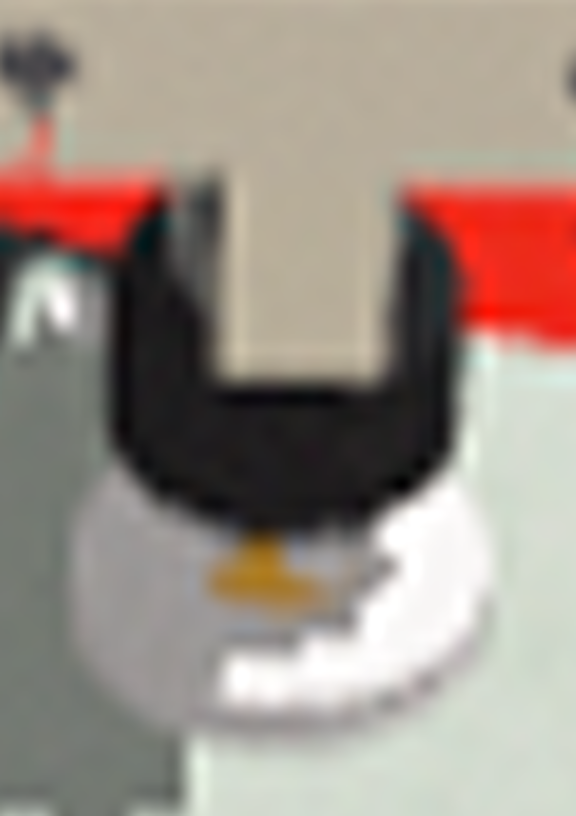

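>>> {"fn": "move_arm", "kwargs": {"series": [[0,0.003,0.02,0,0,0,-1],[0,0.003,0.04,0,0,0,-1],[0,0.003,0.06,0,0,0,-1],[0,0.003,0.08,0,0,0,-1],[0,0.003,0.08,0,0,0,-1],[0,0.003,0.08,0,0,0,-1]], "squeeze": 55}}

```text
t: 23.25
tool_pos: [0.553, -0.0059, 0.1032]
orientation: [2.228, 2.215, 0.0]
force: [-2.8, 0.2, 5.7]
opening: 0.023
```

```bash
python3 go.py .553 -.006 .0905; python3 -c "
from plant import *; print(read_state()['wrist_torque'])"
```

```text
t 23.25 pos [ 0.553  -0.0059  0.1032] F [-2.8  0.2  5.7] open 0.023 x_tool [0.006 1.    0.   ] z [ 0.  0. -1.]
shift [-0.001  0.     0.127] turn [ 0.    -0.    -0.002]
[ 0.10157509  0.59017427 -0.05076079]
```

>>> {"fn": "move_arm", "kwargs": {"series": [[0,-0.006,0,0,0,0,-1],[0,-0.006,0,0,0,0,-1],[0,-0.006,0.01,0,0,0,-1],[0,-0.006,0.02,0,0,0,-1],[0,-0.006,0.02,0,0,0,-1]]}}

```text
t: 23.75
tool_pos: [0.553, -0.0059, 0.1022]
orientation: [2.227, 2.214, 0.002]
force: [-4.6, -0.6, 10.9]
opening: 0.0233
```

```bash
python3 go.py .553 -.006 .0905
```

```text
t 23.75 pos [ 0.553  -0.0059  0.1022] F [-4.6 -0.6 10.9] open 0.0233 x_tool [ 0.006  1.    -0.   ] z [ 0.002 -0.    -1.   ]
shift [-0.001 -0.     0.117] turn [ 0.001  0.    -0.002]
```

>>> {"fn": "move_arm", "kwargs": {"series": [[0,-0.01,0,0,0,0,-1],[0,-0.01,0,0,0,0,-1],[0,-0.01,0,0,0,0,-1]]}}

```text
t: 24.05
tool_pos: [0.5522, -0.006, 0.1023]
orientation: [2.227, 2.214, 0.002]
force: [-3.1, 0.6, 11.0]
opening: 0.0232
```

```bash
python3 go.py .553 -.006 .0905
```

```text
t 24.05 pos [ 0.5522 -0.006   0.1023] F [-3.1  0.6 11. ] open 0.0232 x_tool [ 0.006  1.    -0.   ] z [ 0.002 -0.    -1.   ]
shift [0.    0.007 0.118] turn [ 0.001  0.    -0.002]
```

>>> {"fn": "move_arm", "kwargs": {"series": [[0,-0.01,0,0,0,0,-1],[0,-0.01,0,0,0,0,-1],[0,-0.01,0.01,0,0,0,-1],[0,-0.01,0.02,0,0,0,-1],[0,-0.01,0.02,0,0,0,-1]]}}

```text
t: 24.55
tool_pos: [0.5521, -0.0059, 0.101]
orientation: [2.226, 2.213, 0.005]
force: [0.5, 1.3, 10.7]
opening: 0.0231
```

```bash
python3 look.py 13;python3 go.py .553 -.006 .0905;python3 cmp.py 13
python3 - <<'E'
import cv2
im=cv2.imread("pics/s13.png"); cv2.imwrite("pics/s13z.png",cv2.resize(im[120:460,90:330],None,fx=2.4,fy=2.4))
E
```

```text
t 24.65 pos [ 0.552  -0.0059  0.1008] F [-1.   1.6 11.9] open 0.0233 x_tool [ 0.006  1.    -0.   ] z [ 0.004 -0.    -1.   ]
shift [-0.001  0.01   0.103] turn [ 0.001  0.    -0.002]
[ 0.55199348 -0.00587924  0.10077975]
skirt rim [139.2 286.3 272.8 371.2] skirt top [140.1 289.4 212.  309.6]
flange top [120.1 295.4 293.5 412.1] bot [119.9 294.3 314.8 433.7]
stud [186.9 231.2 294.5 324. ] [173.  242.4 328.2 375.1]
per mm x [[3.3348055e-04 2.4711819e+00]] per mm y [[3.65149474 0.07826345]]
```

View pics/s13z.png

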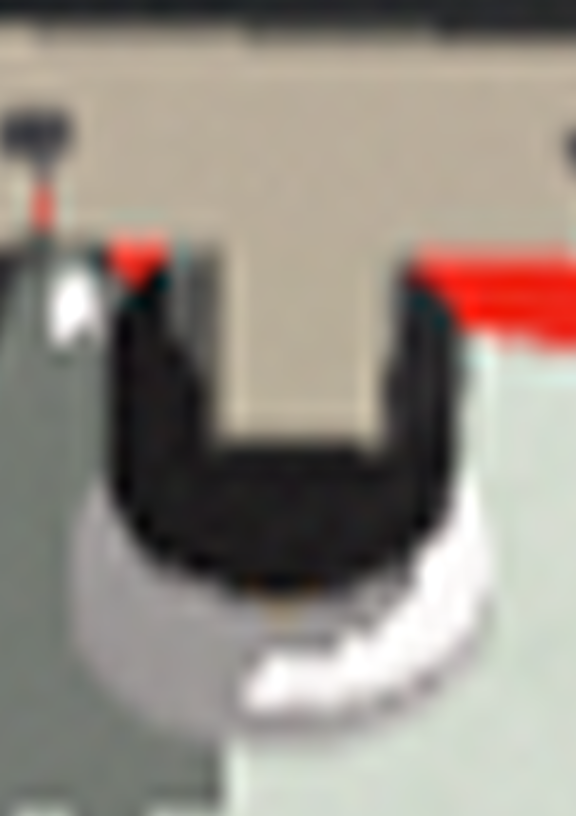

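>>> {"fn": "move_arm", "kwargs": {"series": [[0,0,0.01,0,0,0,-1],[0,0,0.02,0,0,0,-1],[0,0,0.03,0,0,0,-1],[0,0,0.03,0,0,0,-1]]}}

```text
t: 25.05
tool_pos: [0.5505, -0.0059, 0.0947]
orientation: [2.228, 2.214, 0.001]
force: [6.0, -0.1, -9.0]
opening: 0.0233
```

```bash
python3 go.py .552 -.006 .0905
```

```text
t 25.05 pos [ 0.5505 -0.0059  0.0947] F [ 6.  -0.1 -9. ] open 0.0233 x_tool [0.006 1.    0.   ] z [ 0.001  0.    -1.   ]
shift [-0.001  0.015  0.042] turn [ 0.    -0.    -0.002]
```

>>> {"fn": "move_arm", "kwargs": {"series": [[0,0.006,0.02,0,0,0,-1],[0,0.012,0.04,0,0,0,-1],[0,0.012,0.055,0,0,0,-1],[0,0.012,0.055,0,0,0,-1],[0,0.012,0.055,0,0,0,-1]]}}

```text
t: 25.55
tool_pos: [0.5511, -0.0059, 0.0905]
orientation: [-2.227, -2.214, 0.001]
force: [-3.8, 0.5, 6.3]
opening: 0.0232
```

```bash
python3 go.py .552 -.006 .0905
```

```text
t 25.55 pos [ 0.5511 -0.0059  0.0905] F [-3.8  0.5  6.3] open 0.0232 x_tool [ 0.006  1.    -0.   ] z [-0.001 -0.    -1.   ]
shift [-0.001  0.009  0.   ] turn [-0.     0.    -0.002]
```

>>> {"fn": "move_arm", "kwargs": {"series": [[0,-0.003,0.01,0,0,0,-1],[0,-0.005,0.02,0,0,0,-1],[0,-0.005,0.025,0,0,0,-1],[0,-0.005,0.025,0,0,0,-1],[0,-0.005,0.025,0,0,0,-1],[0,-0.005,0.025,0,0,0,-1]]}}

```text
t: 26.15
tool_pos: [0.5511, -0.006, 0.0905]
orientation: [2.228, 2.215, 0.0]
force: [-12.5, 0.7, 22.4]
opening: 0.0229
```

```bash
python3 look.py 14;python3 go.py .552 -.006 .0905;python3 cmp.py 14
python3 - <<'E'
import cv2
im=cv2.imread("pics/s14.png"); cv2.imwrite("pics/s14z.png",cv2.resize(im[120:460,90:330],None,fx=2.4,fy=2.4))
E
```

```text
t 26.25 pos [ 0.5511 -0.006   0.0904] F [-11.5   0.7  23.6] open 0.0235 x_tool [ 0.006  1.    -0.   ] z [ 0. -0. -1.]
shift [-0.     0.009 -0.001] turn [ 0.     0.    -0.002]
[ 0.5511079  -0.00598412  0.09043145]
skirt rim [138.5 284.4 298.7 397.2] skirt top [139.4 287.5 238.7 336.6]
flange top [120.1 295.4 293.5 412.1] bot [119.9 294.3 314.8 433.7]
stud [186.9 231.2 294.5 324. ] [173.  242.4 328.2 375.1]
per mm x [[3.3348055e-04 2.4711819e+00]] per mm y [[3.65149474 0.07826345]]
```

View pics/s14z.png

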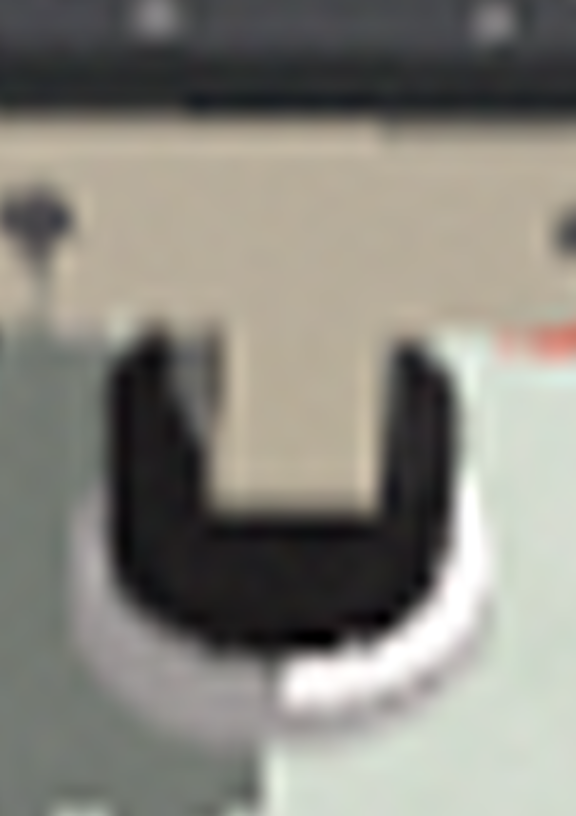

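Run:
```python
from h import *
import pickle
a,b,p=pickle.load(open("c14.pkl","rb"))
im=a["frame"][:,:,::-1]
s=8
L=cv2.resize(im[225:270,278:328],None,fx=s,fy=s,interpolation=cv2.INTER_CUBIC);Rr=cv2.resize(im[225:270,338:388],None,fx=s,fy=s,interpolation=cv2.INTER_CUBIC)
cv2.imwrite("pics/cmp.png",np.hstack([L,Rr]))
g=im.astype(int).sum(2)//3
print("ours cols 297-304"); 
for v in range(240,258): print(v,g[v,294:308:2],"  fixed",g[v,352:372:2])
```

```text
ours cols 297-304
240 [ 27  35 161 157 157 158  35]   fixed [201 187  89  36  32  42  43  42  95  99]
241 [ 29  30 101  99 103 103  32]   fixed [213 217  92  43  20  82  41  33 121  98]
242 [30 31 27 24 21 23 32]   fixed [214 162  94  40  24 103  47  28 125 155]
243 [28 28 30 32 28 31 30]   fixed [197  16  97  52  24  92  53  31 119 200]
244 [28 30 30 29 29 30 32]   fixed [132  25 102  69  25  88  72  37  84 220]
245 [22 31 29 28 30 33 30]   fixed [ 45  25 106  82  27  66  83  48  71 187]
246 [25 27 28 29 32 33 27]   fixed [ 17  26  93  95  29  46  95  65  63 102]
247 [82 22 27 28 26 25 32]   fixed [ 17  29  51 109  36  34 108  85  57  51]
248 [137  88  40  23  14 113 209]   fixed [ 14  27  25  95  42  22 101  82  46  52]
249 [151 139 117  85 204 231 255]   fixed [20 40 39 52 45 26 83 55 47 51]
250 [150 154 156 137 253 247 227]   fixed [23 43 49 37 35 36 65 38 48 48]
251 [150 156 152 151 214 194 154]   fixed [22 30 44 49 38 43 46 46 43 64]
252 [141 152 154 153 156 159 184]   fixed [ 26  31  30  43  48  43  46  49  35 125]
253 [123 135 139 172 172 186 206]   fixed [ 26  27  31  31  40  37  36  44  30 198]
254 [116 117 121 205 201 209 215]   fixed [ 24  25  28  30  31  30  34  32  28 228]
255 [117 119 113 221 213 212 212]   fixed [ 20  32  28  27  26  30  31  33  28 248]
256 [117 118 109 217 210 212 212]   fixed [ 60  29  28  30  30  32  32  32  31 255]
257 [117 112 173 216 211 211 211]   fixed [123  21  32  33  30  31  33  31  38 255]
```

View pics/cmp.png

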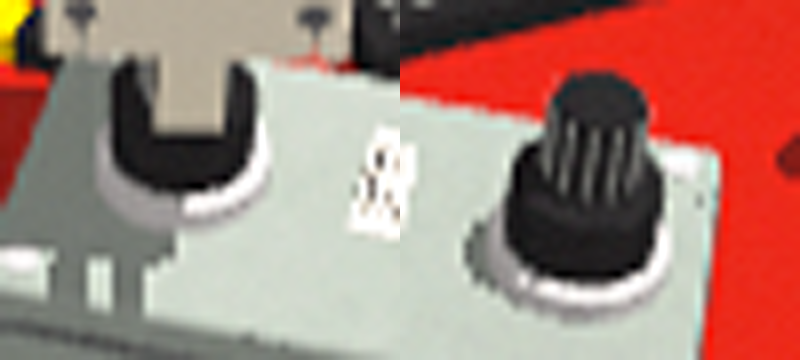

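Run:
```python
from h import *
import pickle
a,b,p=pickle.load(open("c14.pkl","rb"))
g=a["frame"].astype(int).sum(2)//3
for v in range(245,268): print(v,g[v,296:308],"  fixed",g[v,354:370])
def circ(x,y,z,r,n=360):
    t=np.linspace(0,2*np.pi,n); return np.c_[x+r*np.cos(t),y+r*np.sin(t),np.full(n,z)]
f=np.array([.553,-.007])+.13*np.array([np.sin(.224),np.cos(.224)])
for c in([.553,-.007],f): print([proj(a,circ(*c,z,r))[:,1].max() for z,r in((.068,.02),(.068,.024),(.06,.024))], [(q[:,0].min(),q[:,0].max()) for q in (proj(a,circ(*c,.068,.024)),proj(a,circ(*c,.075,.02)))])
```

```text
245 [31 32 29 32 28 30 30 29 33 35 30 28]   fixed [ 25  54 106  36  82  55  27  84  66  27  83  63  48 111  71  70]
246 [27 27 28 29 29 30 32 32 33 31 27 40]   fixed [ 26  30  93  26  95  39  29  96  46  27  95  53  65 104  63  40]
247 [ 22  25  27  26  28  24  26  27  25  20  32 162]   fixed [ 29  27  51  35 109  33  36 108  34  36 108  43  85  82  57  40]
248 [ 88  38  40  22  23  21  14  23 113 108 209 244]   fixed [ 27  28  25  40  95  24  42 101  22  43 101  28  82  58  46  41]
249 [139 115 117 108  85 159 204 205 231 231 255 244]   fixed [40 41 39 30 52 28 45 84 26 46 83 33 55 47 47 43]
250 [154 156 156 157 137 238 253 252 247 241 227 202]   fixed [43 47 49 37 37 38 35 60 36 44 65 41 38 47 48 41]
251 [156 154 152 154 151 217 214 218 194 186 154 174]   fixed [30 37 44 49 49 51 38 44 43 46 46 45 46 49 43 34]
252 [152 155 154 155 153 153 156 165 159 173 184 192]   fixed [31 29 30 41 43 47 48 47 43 48 46 47 49 46 35 30]
253 [135 142 139 145 172 170 172 178 186 194 206 214]   fixed [27 32 31 27 31 37 40 39 37 39 36 42 44 37 30 43]
254 [117 122 121 128 205 201 201 202 209 214 215 213
[... 1458 characters left out ...]
20 116 116 116 120 128 136 144 154 161 172 181]   fixed [202 203 202 203 205 205 206 208 207 207 206 207 206 205 202 204]
267 [116 120 121 120 119 118 119 120 116 119 125 133]   fixed [202 203 202 203 202 201 202 204 204 204 202 205 203 203 202 203]
[np.float64(249.78598761296567), np.float64(251.07195069419666), np.float64(253.7747969081983)] [(np.float64(289.5788133058429), np.float64(311.4912720658966)), (np.float64(291.4318990464421), np.float64(309.7814788840737))]
[np.float64(260.67602272542746), np.float64(262.0464904927882), np.float64(264.7740501181856)] [(np.float64(348.84468879799095), np.float64(371.7507782830601)), (np.float64(351.0735315945843), np.float64(370.25970864238934))]
```

>>> {"fn": "move_arm", "kwargs": {"series": [[0,-0.005,0,0,0,0,-1],[0,-0.01,0,0,0,0,-1],[0,-0.01,0,0,0,0,-1],[0,-0.01,0,0,0,0,-1],[0,-0.01,0,0,0,0,-1],[0,-0.01,0,0,0,0,-1],[0,-0.01,0,0,0,0,-1],[0,-0.01,0,0,0,0,-1]]}}

```text
t: 27.05
tool_pos: [0.551, -0.006, 0.0904]
orientation: [2.227, 2.214, 0.002]
force: [-6.8, 0.5, 18.9]
opening: 0.0233
```

```bash
python3 look.py 15;python3 go.py .552 -.006 .0905
python3 - <<'E'
from h import *
import pickle
a,b,p=pickle.load(open("c15.pkl","rb")); save(a,"pics/s15f.png",s=1.4)
E
```

```text
t 27.15 pos [ 0.5511 -0.0059  0.0905] F [-6.8  0.4 18.3] open 0.0235 x_tool [ 0.006  1.    -0.   ] z [ 0.002 -0.    -1.   ]
shift [-0.001  0.009 -0.   ] turn [ 0.001  0.    -0.002]
```

View pics/s15f.png

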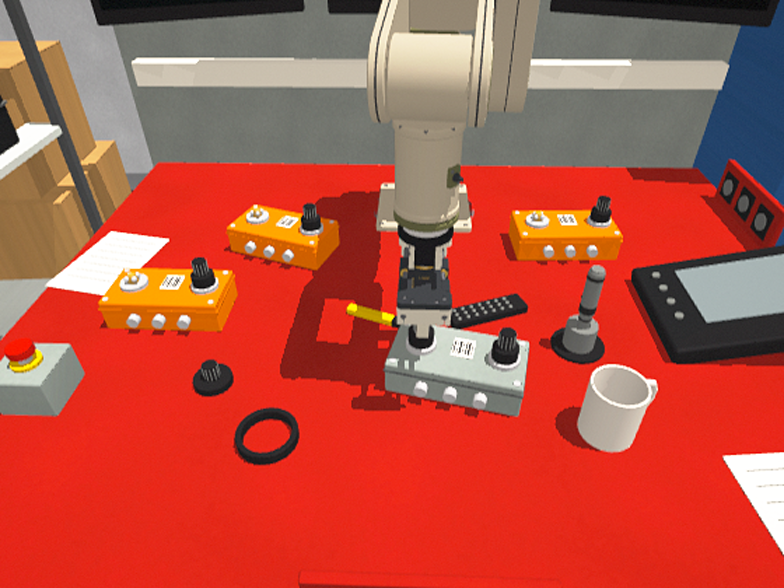

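```bash
python3 -c "
from plant import *
print(close_job()); s=read_state(); print(s['t'],s['tool_pos'],s['force'],s['opening'])"
```

```text
the job is handed in; nothing more can be done
None
the job is handed in; nothing more can be done
```

I scanned the tag, put the reader back in its stand, clicked the narrow cap onto the bare stud, and handed the job in with the fingers still pressing it. `close_job()` reports no verdict, and I could take no reading after handing in.

- **Scan:** I held the reader still about 44 mm above the tag for roughly 2 s. In the scene camera the nose and the tag lined up with my estimates to within about half a pixel.
- **Reader return:** I put it back at the pose where I had gripped it and let go. The picture shows it upright in the stand.
- **Cap:** The upward force reached about 12 N, then reversed as the cap snapped down. The tool then stopped at 0.0905 m, which puts the rim on the flange.
- **Last reading (t = 27.15 s):** About 18 N was pushing down, and the fingers still held the knob at 23 mm opening.
- **Other objects:** In the last scene picture the wide cap, mug, remote, tape and marker all look to be where they started.

**Checks that disagreed:**
- The two cameras put the stud about 2.5 mm apart in x. The arm ended at x = 0.551, slightly below both estimates (0.552 and 0.554).
- I checked centring in the scene camera instead. Compared with the fixed cap, the flange margin in x matches to within a few tenths of a millimetre. The y offset is also under about half a millimetre. The top camera's view of the stud was blocked.
- About 7 N of sideways force remained on the cap while pressing, down from about 12 N after I eased the arm over.

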